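# Put the battery pack on charge past the charger's sprung dust flap

### The job

Put the flat battery pack that lies on the bench on charge: lift the charger's sprung dust flap by its lip with the pack's contact end, keep the flap up and slide that end straight into the bay behind it. Push it on past the spring clips, gently but firmly, until it is fully home on the sprung contacts, hard up against the contact block but without ramming it or forcing the flap; then let go, leaving the flap resting on the pack. Leave the other things on the bench where they are.

Things in the scene. Friction and masses are not known exactly. Their poses are not given: they have to be found in the camera images.
- pack_mid (a point): Centre of the flat grey battery pack, 120 mm long, 54 mm wide, 24 mm thick, 0.18 to 0.31 kg, lying on the bench (this point 12 mm above it). x runs along the pack towards its contact end, z out of its upper face. Hold it across its width near the other (ribbed) end, about 46 mm behind this point: the raised flap needs the rest.
- contact_end (a point): Centre of the pack's contact end face, 60 mm ahead of the pack's centre; same axes. The last 7 mm of the pack taper in to 49 x 19 mm.
- pack: The same battery pack as a body; origin under its centre; same axes.
- charger: Battery charger fixed to the bench: black and grey housing 120 mm wide, 150 mm deep, 120 mm high, its sloping front towards the robot with one bay behind a grey flap. Origin on the bench straight below the bay's mouth, x points into the bay, z up. It must not be pushed with over 45 N in all.
- bay_mouth (a point): Middle of the bay's mouth at the front edge of its sill, 85 mm above the bench; x runs level straight into the bay. Bay 57 mm wide, 27 mm high, roofed from 30 mm in. Spring clips in its sides 31 mm in resist the pack's tapered end with up to about 12 N, then drag on its sides steadily with some 2 to 6 N.
- contact_unit: Rail of the contact block at the bay's inner end; origin on the bay's axis 56 mm in, fixed. The block is clamped on it to suit packs of various lengths: its rigid face lies 44 to 56 mm in, differently each time, unseen and not shown by this pose. Sprung contacts stand 3 mm out of it and give 1 to 2.5 N; the face beyond is felt as a sharp rise. Over 25 N on it is ramming.
- flap_lip (a point): Middle of the free edge of the flap's lip. The flap, 62 mm wide and 58 mm long with its lip, slopes down and out over the bay from its hinge; closed, the lip's edge is 20 mm out in front of the mouth and 18 mm below its centre (metal 2.5 mm around this point), overhanging free space down to the bench.
- flap (a joint): Angle of the flap about its level hinge, 24 mm inside the mouth and 18 mm above the bay's centre: 0 closed, grows as the lip swings up and out towards the robot, stop at 1.2 rad. A spring shuts it: 1 N at the lip closed, about 2 N open. Resting on a pack in line with the bay it reads 0.6 to 0.75, its edge then about 35 mm out from the mouth.
- sanding_block: Bystander: cork-faced wooden sanding block 110 x 62 x 32 mm on the bench; origin under its centre.
- glue_bottle: Bystander: white glue bottle, 60 mm in diameter and 170 mm tall, standing; origin under its centre.
- trim_router: Bystander: blue trim router standing on its base, about 110 x 90 x 210 mm, 1.6 kg; origin under its centre.
- bar_clamp: Bystander: steel bar clamp with a red handle lying on the bench, 300 x 100 x 28 mm; origin near the middle of its bar.
Mind the look-alikes: they are no part of the job. Of the things that look like the pack, the smaller one is meant. Leave any green look-alike of the charger alone.

How it is judged:
By the outcome, as a careful person would: the job done as asked, in the order asked, and still so for the second after the job is handed in, with the robot touching nothing.
It also fails if it takes over 58 s, if anything falls off the work surface, if the arm or the gripper's body presses on something with over 40 N, if the wrist force passes 120 N, or if a joint passes its speed limit or range.

### The arm

A 7-joint arm with a two-finger parallel gripper is mounted at the origin on the work surface. World frame = base frame: x ahead of the robot, y to its left, z up, the work surface at z = 0. Lengths are in m, angles in rad, forces in N, time in s.
With the tool pointing down it reaches from about 0.425 to 0.925 m from the base axis. Payload 6.8 kg.
Tool frame: the origin (TCP) lies at the very end of the fingers, on their centre line; the grasp point (between the pads) lies 19 mm behind it; z points along the fingers, y is the direction in which the jaws open and shut (so a half turn about z gives the same grasp; the last joint's range is limited). The gripper opens to 85 mm and grips with 20 to 120 N. Pads are 22 mm wide; open, the fingers measure 114 mm over their backs; the gripper's body (76 mm by 85 mm) begins 54 mm behind the grasp point. The pads swing forward as they close: fully open they stand 13 mm farther back than shut.
Start: joints at [-1.354, 0.477, 0.022, 1.555, -0.011, 1.109, -0.083], TCP at [0.215, 0.64, 0.204] pointing down, gripper open.
Joint ranges: [-2.96, 2.96], [-0.34, 2.1], [-1.41, 1.46], [0.24, 2.44], [-1.37, 4.51], [0.17, 1.92], [-2.96, 2.96]. Speed limits (rad/s): [2.39, 2.39, 3.14, 3.14, 3.14, 3.14, 3.14].

### API

Orientations are given as a unit quaternion [x, y, z, w].
In Python, from station import sense, optics, ticket gives the robot as it stands.
- The arm moves only by the tool play_rows, never from a script. Its argument "motion" is a list of rows, each an object of numbers: "tx", "ty", "tz": the shift along the tool's x, y, z in units of 25 mm (1.0 is 25 mm); "wx", "wy", "wz": the turn, a rotation vector about the tool's x, y, z in units of 5 degrees (1.0 is 5 degrees); "grip": the closure in counts, from 0 (fully open) to 255 (shut). In form: [{"tx": .., "ty": .., "tz": .., "wx": .., "wy": .., "wz": .., "grip": ..}, ...]. A call has 1 to 12 rows; each row shifts and turns the commanded pose from where the row before left it, along the tool's axes as they then stand; what a row does not reach is not made up. A row lasts 1/12 s, in which the tool goes at most 41.7 mm and 7.16 degrees, less where a joint would pass 70% of its speed; a pose out of reach is approached as far as the arm can. A call is refused whole if a number of a shift passes 1 or a number of a turn 1, either way. A call with a gripper value outside its range is refused whole. The fingers move at their own pace and stop on an object; "force" is the grip in N (left out, the last holds). Time passes only in rows, so rows that do not move let the fingers close. It gives the time, the measured TCP pose, the force and the opening at its end, in the units of the state.
- sense(): the state, without advancing time (a new reading comes with each control period).
- optics.capture(name): name is "side" or "top" or "wrist"; returns a dict with "frame" (384x512x3 uint8, red, green, blue), "mtx" (3x3 intrinsics, pixels), "eye" and "orientation" of the camera in the world. Camera axes: x right, y up, looking along -z (the intrinsics and any distortion apply to the point x, -y, -z); pixel columns grow to the right and rows downward; lengths in m; the calibration is good to about 2 mm. A picture is of the moment at which its call begins. There is no depth.
- ticket.finish_job(): hands the job in, once; it reports no verdict.
The state is a dict: "t": time; "q": joint angles; "joint_velocities": joint speeds; "joint_torque": joint torques, N m; "tool_pos": TCP position; "orientation": TCP orientation; "wrist_force": force on the tool from outside, world axes, zero at the start; "ft_torque": the same for the moment, N m; "gripper_width": finger opening in m.
Only numpy, scipy, OpenCV 4.12 (cv2) and the standard library are available. Lean on these libraries where they do the work, as an engineer would, in place of code of your own. Each camera call takes 0.05 s, during which the arm holds its last target. There are 200 camera calls.

## Working session

There is one attempt and no reset: what is moved stays moved. The work goes in short steps, Python scripts to look and compute and a tool call to move; the robot and the scene stay as the last step left them, time stands still between calls to the robot, and variables do not carry over. Pictures are saved under pics/ and viewed, on a budget of 10 in all, crops included, one or two more only if the job needs it, and the job is handed in when it is done.

Besides the shell and the picture viewer there is one more tool, called after "Call:" as name(argument=value, ...), one argument or row to a line, values as JSON. play_rows: Moves the arm, as the interface text tells. Its arguments: {"type":"object","properties":{"motion":{"type":"array","items":{"type":"object","properties":{"tx":{"type":"number"},"ty":{"type":"number"},"tz":{"type":"number"},"wx":{"type":"number"},"wy":{"type":"number"},"wz":{"type":"number"},"grip":{"type":"number"}}}},"force":{"type":"number"}},"required":["motion"]}

```bash
mkdir -p pics; ls; cat > h.py <<'E'
import numpy as np, cv2, json
from scipy.spatial.transform import Rotation as R
from station import sense, optics, ticket
def cap(n, f):
    c=optics.capture(n); cv2.imwrite('pics/'+f+'.png', c['frame'][:,:,::-1]); 
    np.savez('pics/'+f+'.npz', mtx=c['mtx'],eye=c['eye'],o=c['orientation'],frame=c['frame']); print(n,[ (k,v) for k,v in c.items() if k!='frame']); return c
def load(f): return np.load('pics/'+f+'.npz')
def ray(c,u,v):
    m=np.array(c['mtx']); d=np.array([(u-m[0,2])/m[0,0],-(v-m[1,2])/m[1,1],-1.])
    return np.array(c['eye']), R.from_quat(c['o']).apply(d)
def onz(c,u,v,z):
    e,d=ray(c,u,v); return e+d*(z-e[2])/d[2]
def proj(c,p):
    m=np.array(c['mtx']); q=R.from_quat(c['o']).inv().apply(np.array(p)-c['eye']); return m[0,2]-m[0,0]*q[0]/q[2], m[1,2]+m[1,1]*q[1]/q[2]
def tri(c1,p1,c2,p2):
    e1,d1=ray(c1,*p1); e2,d2=ray(c2,*p2); s=np.linalg.lstsq(np.c_[d1,-d2],e2-e1,rcond=None)[0]
    a,b=e1+s[0]*d1,e2+s[1]*d2; return (a+b)/2,np.linalg.norm(a-b)
E
python3 - <<'E'
from h import *
for n in('top','side','wrist'): cap(n,n+'0')
a=[cv2.imread(f'pics/{n}0.png') for n in('top','side')]
print(sense())
E
```

```text
pics
top [('mtx', array([[438.89740037,   0.        , 251.83650835],
       [  0.        , 438.89740037, 185.36191867],
       [  0.        ,   0.        ,   1.        ]])), ('eye', array([0.32571276, 0.01547047, 1.63847224])), ('orientation', array([ 0.03115999, -0.04247961, -0.6969415 ,  0.71519024]))]
side [('mtx', array([[398.36220157,   0.        , 261.72102727],
       [  0.        , 398.36220157, 190.96256602],
       [  0.        ,   0.        ,   1.        ]])), ('eye', array([ 0.27892253, -0.71953224,  1.0262489 ])), ('orientation', array([ 0.32694643, -0.04723648, -0.12941546,  0.93494726]))]
wrist [('mtx', array([[324.88712448,   0.        , 251.91442594],
       [  0.        , 324.88712448, 196.39053791],
       [  0.        ,   0.        ,   1.        ]])), ('eye', array([0.14968169, 0.66190496, 0.37376441])), ('orientation', array([-0.11203928, -0.08008657,  0.57801241,  0.80432269]))]
{'t': 0.15, 'q': array([-1.35411397,  0.47759698,  0.02232234,  1.55622689, -0.0115259 ,
        1.10932658, -0.08308582]), 'joint_velocities': array([ 8.73235414e-05, -3.07583821e-03,  3.83167947e-04, -4.28401448e-03,
        9.54792437e-04, -1.29421371e-03, -1.50551003e-03]), 'joint_torque': array([ 2.21551578e-03, -5.96927011e+01,  1.60972908e+00, -2.81493348e+01,
        1.25969501e-02,  6.45306005e-03,  1.95088933e-05]), 'tool_pos': array([0.21521849, 0.63923226, 0.20335643]), 'orientation': array([ 1.61657619e-01,  9.86846646e-01, -7.10558534e-04, -8.31287634e-05]), 'wrist_force': array([-0.63459688, -0.11787781, -0.07461309]), 'ft_torque': array([-0.01420905,  0.03552934,  0.05324145]), 'gripper_width': 0.08521300347030482}
```

View pics/top0.png

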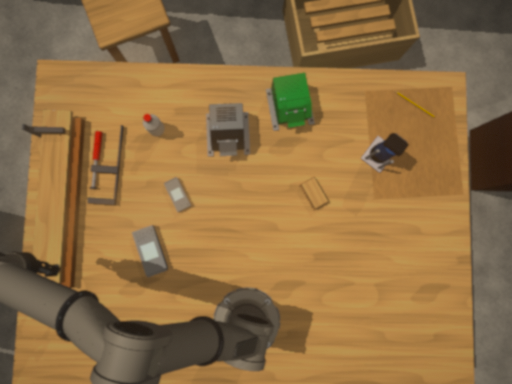

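View pics/side0.png

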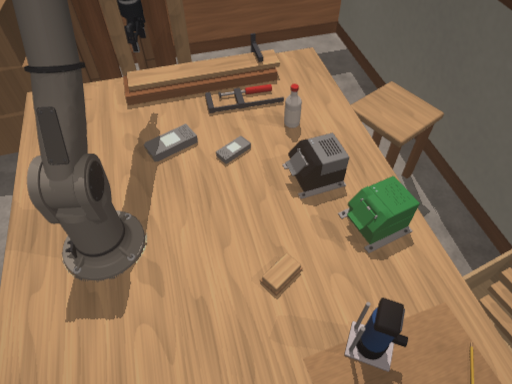

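Top view: the small pack is at about (178,195) and the larger look-alike at (150,250). The charger is at (228,130), its flap and lip at about (228,148), and the green look-alike at (292,100). Next I'll enlarge the pack and charger.

```bash
python3 - <<'E'
import cv2,numpy as np
t=cv2.imread('pics/top0.png');s=cv2.imread('pics/side0.png')
f=lambda i,x,y,w:cv2.resize(i[y:y+w*3//4,x:x+w],(400,300),interpolation=cv2.INTER_CUBIC)
o=np.vstack([np.hstack([f(t,153,175,50),f(t,198,98,64)]),np.hstack([f(s,208,130,50),f(s,276,130,80)])])
cv2.imwrite('pics/z1.png',o)
E
```

```text
(no output)
```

View pics/z1.png

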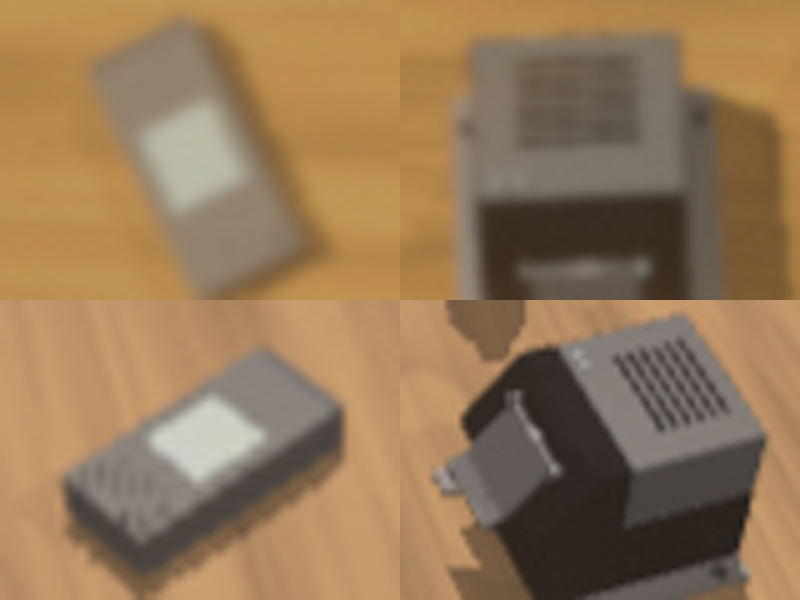

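The enlargement shows the pack's ribbed end at its low-x end (left in the side view), so the contact end points roughly at the charger. The charger's front and lip face the robot. Now the coarse positions.

```bash
python3 - <<'E'
from h import *
T=load('top0');S=load('side0')
g=lambda u,v:(153+u/8,175+v/8)
P=[onz(T,*g(*p),0.024) for p in((90,65),(190,18),(303,245),(205,297))]
P=np.array(P);print(P.round(4),P.mean(0)); print([np.linalg.norm(P[i]-P[i-1]).round(4) for i in range(4)])
k=lambda u,v:(198+u/6.25,98+v/6.25)
C=np.array([onz(T,*k(*p),0.12) for p in((472,38),(680,38),(685,195),(474,195))]);print(C.round(4))
B=np.array([onz(T,*k(*p),0.005) for p in((462,95),(712,95))]);print(B.round(4))
z=lambda u,v:(276+(u-400)/5,130+(v-300)/5)
print('side top', [onz(S,*z(*p),0.12).round(4) for p in((685,318),(765,437),(635,470),(560,347))])
s=sense();print(R.from_quat(s['orientation']).as_matrix().round(3))
W=load('wrist0');
for p in([.5,.1,0],P.mean(0),C.mean(0)): print(proj(W,p))
E
```

```text
[[0.4945 0.3149 0.024 ]
 [0.5176 0.2698 0.024 ]
 [0.4141 0.2137 0.024 ]
 [0.3891 0.2575 0.024 ]] [0.45382332 0.26397399 0.024     ]
[np.float64(0.12), np.float64(0.0506), np.float64(0.1178), np.float64(0.0505)]
[[ 0.777  -0.0766  0.12  ]
 [ 0.7805 -0.195   0.12  ]
 [ 0.6896 -0.1989  0.12  ]
 [ 0.6861 -0.0796  0.12  ]]
[[ 0.7753 -0.0782  0.005 ]
 [ 0.7799 -0.231   0.005 ]]
side top [array([0.7712, 0.144 , 0.12  ]), array([0.7785, 0.0304, 0.12  ]), array([0.69  , 0.0262, 0.12  ]), array([0.6826, 0.1405, 0.12  ])]
[[-0.948  0.319 -0.   ]
 [ 0.319  0.948 -0.001]
 [-0.    -0.001 -1.   ]]
(np.float64(-21.7094595255694), np.float64(450.0142124653619))
(np.float64(49.82010484922759), np.float64(415.86664704064066))
(np.float64(-147.2874107894936), np.float64(691.1678485014386))
```

Call:
play_rows(
  motion=[
    {"tx": -0.7, "ty": -0.7, "grip": 0},
    {"tx": -0.7, "ty": -0.7, "grip": 0},
    {"tx": -0.7, "ty": -0.7, "grip": 0},
    {"tx": -0.7, "ty": -0.7, "grip": 0},
    {"tx": -0.7, "ty": -0.7, "grip": 0},
    {"tx": -0.7, "ty": -0.7, "grip": 0},
    {"tx": -0.7, "ty": -0.7, "grip": 0},
    {"tx": -0.7, "ty": -0.7, "grip": 0},
    {"tx": -0.7, "ty": -0.7, "grip": 0},
    {"tx": -0.7, "ty": -0.7, "grip": 0},
    {"tx": -0.7, "ty": -0.7, "grip": 0},
    {"tx": -0.7, "ty": -0.7, "grip": 0},
  ],
  force=100,
)

```text
$.motion[0]: bad value
```

Call:
play_rows(
  motion=[
    {"tx": -0.7, "ty": -0.7, "grip": 0},
    {"tx": -0.7, "ty": -0.7, "grip": 0},
    {"tx": -0.7, "ty": -0.7, "grip": 0},
    {"tx": -0.7, "ty": -0.7, "grip": 0},
    {"tx": -0.7, "ty": -0.7, "grip": 0},
    {"tx": -0.7, "ty": -0.7, "grip": 0},
  ],
)

```text
$.motion[0]: bad value
```

Call:
play_rows(
  motion=[
    {"wz": -0.8},
    {"wz": -0.8},
    {"wz": -0.8},
    {"wz": -0.8},
    {"wz": -0.8},
    {"wz": -0.8},
    {"wz": -0.8},
    {"wz": -0.8},
    {"wz": -0.8},
    {"wz": -0.8},
    {"wz": -0.8},
    {"wz": -0.6},
  ],
)

```text
$.motion[0]: bad value
```

```bash
python3 - <<'E'
from h import *
T=load('top0')
k=lambda u,v:(198+(u-400)/6.25,98+v/6.25)
C=np.array([onz(T,*k(*p),0.12) for p in((472,38),(680,38),(685,195),(474,195))]);print(C.round(4))
cap('wrist','wrist1');s=sense();print(s['t'],s['tool_pos'],R.from_quat(s['orientation']).as_matrix().round(3),s['wrist_force'])
E
```

```text
[[0.7701 0.1502 0.12  ]
 [0.7737 0.0324 0.12  ]
 [0.683  0.0271 0.12  ]
 [0.6796 0.1459 0.12  ]]
wrist [('mtx', array([[324.88712448,   0.        , 251.91442594],
       [  0.        , 324.88712448, 196.39053791],
       [  0.        ,   0.        ,   1.        ]])), ('eye', array([0.14969782, 0.66195346, 0.37389426])), ('orientation', array([-0.11196025, -0.08017996,  0.57799706,  0.80433543]))]
0.2 [0.21528932 0.63936232 0.20350596] [[-0.948  0.319 -0.   ]
 [ 0.319  0.948 -0.001]
 [-0.    -0.001 -1.   ]] [ 0.13793556  0.51830985 -0.07978   ]
```

View pics/wrist1.png

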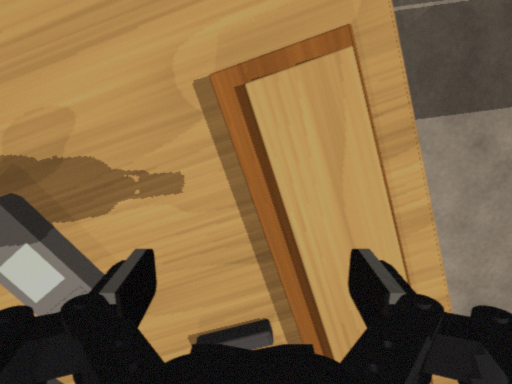

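The rows were refused because each one needs every field, so the arm has not moved. The picture shows only the start view, with the larger pack at its left edge.

Call:
play_rows(
  motion=[
    {"tx": -0.7, "ty": -0.7, "tz": 0, "wx": 0, "wy": 0, "wz": 0, "grip": 0},
    {"tx": -0.7, "ty": -0.7, "tz": 0, "wx": 0, "wy": 0, "wz": 0, "grip": 0},
    {"tx": -0.7, "ty": -0.7, "tz": 0, "wx": 0, "wy": 0, "wz": 0, "grip": 0},
    {"tx": -0.7, "ty": -0.7, "tz": 0, "wx": 0, "wy": 0, "wz": 0, "grip": 0},
    {"tx": -0.7, "ty": -0.7, "tz": 0, "wx": 0, "wy": 0, "wz": 0, "grip": 0},
    {"tx": -0.7, "ty": -0.7, "tz": 0, "wx": 0, "wy": 0, "wz": 0, "grip": 0},
    {"tx": -0.7, "ty": -0.7, "tz": 0, "wx": 0, "wy": 0, "wz": 0, "grip": 0},
    {"tx": -0.7, "ty": -0.7, "tz": 0, "wx": 0, "wy": 0, "wz": 0, "grip": 0},
    {"tx": -0.7, "ty": -0.7, "tz": 0, "wx": 0, "wy": 0, "wz": 0, "grip": 0},
    {"tx": -0.7, "ty": -0.7, "tz": 0, "wx": 0, "wy": 0, "wz": 0, "grip": 0},
    {"tx": -0.7, "ty": -0.7, "tz": 0, "wx": 0, "wy": 0, "wz": 0, "grip": 0},
    {"tx": -0.7, "ty": -0.7, "tz": 0, "wx": 0, "wy": 0, "wz": 0, "grip": 0},
  ],
  force=100,
)

```text
t: 1.2
tool_pos: [0.3477, 0.3725, 0.2041]
orientation: [0.162, 0.987, 0.0, -0.0]
wrist_force: [0.4, -0.7, -0.4]
gripper_width: 0.0856
```

Call:
play_rows(
  motion=[
    {"tx": -0.7, "ty": -0.7, "tz": 0, "wx": 0, "wy": 0, "wz": 0, "grip": 0},
    {"tx": -0.7, "ty": -0.7, "tz": 0, "wx": 0, "wy": 0, "wz": 0, "grip": 0},
    {"tx": -0.7, "ty": -0.7, "tz": 0, "wx": 0, "wy": 0, "wz": 0, "grip": 0},
    {"tx": -0.7, "ty": -0.7, "tz": 0, "wx": 0, "wy": 0, "wz": 0, "grip": 0},
    {"tx": -0.7, "ty": -0.7, "tz": 0, "wx": 0, "wy": 0, "wz": 0, "grip": 0},
    {"tx": -0.7, "ty": -0.7, "tz": 0, "wx": 0, "wy": 0, "wz": 0, "grip": 0},
  ],
)

```text
t: 1.7
tool_pos: [0.4137, 0.2394, 0.2041]
orientation: [0.162, 0.987, 0.0, -0.0]
wrist_force: [-0.3, 0.4, -0.2]
gripper_width: 0.0854
```

Call:
play_rows(
  motion=[
    {"tx": 0, "ty": 0, "tz": 0, "wx": 0, "wy": 0, "wz": -0.8, "grip": 0},
    {"tx": 0, "ty": 0, "tz": 0, "wx": 0, "wy": 0, "wz": -0.8, "grip": 0},
    {"tx": 0, "ty": 0, "tz": 0, "wx": 0, "wy": 0, "wz": -0.8, "grip": 0},
    {"tx": 0, "ty": 0, "tz": 0, "wx": 0, "wy": 0, "wz": -0.8, "grip": 0},
    {"tx": 0, "ty": 0, "tz": 0, "wx": 0, "wy": 0, "wz": -0.8, "grip": 0},
    {"tx": 0, "ty": 0, "tz": 0, "wx": 0, "wy": 0, "wz": -0.8, "grip": 0},
    {"tx": 0, "ty": 0, "tz": 0, "wx": 0, "wy": 0, "wz": -0.8, "grip": 0},
    {"tx": 0, "ty": 0, "tz": 0, "wx": 0, "wy": 0, "wz": -0.8, "grip": 0},
    {"tx": 0, "ty": 0, "tz": 0, "wx": 0, "wy": 0, "wz": -0.8, "grip": 0},
    {"tx": 0, "ty": 0, "tz": 0, "wx": 0, "wy": 0, "wz": -0.8, "grip": 0},
    {"tx": 0, "ty": 0, "tz": 0, "wx": 0, "wy": 0, "wz": -0.8, "grip": 0},
    {"tx": 0, "ty": 0, "tz": 0, "wx": 0, "wy": 0, "wz": -0.6, "grip": 0},
  ],
)

```text
t: 2.7
tool_pos: [0.4133, 0.2406, 0.2041]
orientation: [-0.247, 0.969, 0.0, -0.0]
wrist_force: [-0.5, -0.3, -0.0]
gripper_width: 0.0853
```

```bash
python3 - <<'E'
from h import *
cap('wrist','wrist2');s=sense();print(s['t'],s['tool_pos'],R.from_quat(s['orientation']).as_matrix().round(3),s['wrist_force'])
E
```

```text
wrist [('mtx', array([[324.88712448,   0.        , 251.91442594],
       [  0.        , 324.88712448, 196.39053791],
       [  0.        ,   0.        ,   1.        ]])), ('eye', array([0.35251579, 0.20782938, 0.37460207])), ('orientation', array([-0.07004172, -0.11890263,  0.85157831,  0.50573778]))]
2.75 [0.41330767 0.24056263 0.2040443 ] [[-0.877 -0.481 -0.   ]
 [-0.481  0.877 -0.   ]
 [ 0.     0.    -1.   ]] [-0.04294226 -0.41037118 -1.10602033]
```

View pics/wrist2.png

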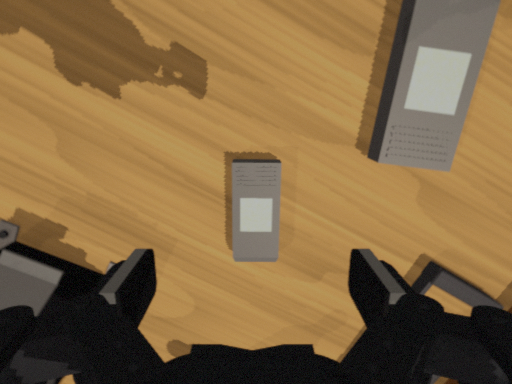

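The wrist view shows the small pack straight ahead: ribbed end at row ~162 (columns 232–281), contact end at row ~261 (columns 235–278). The charger is at lower left. Now to refine the pack pose and the move.

```bash
python3 - <<'E'
from h import *
W=load('wrist2');f=W['frame'];hsv=cv2.cvtColor(f,cv2.COLOR_RGB2HSV)
roi=np.zeros(f.shape[:2],np.uint8);roi[140:275,215:300]=1
m=((hsv[...,1]<80)*roi).astype(np.uint8)
n,l,st,ce=cv2.connectedComponentsWithStats(m);i=1+st[1:,4].argmax();m=(l==i).astype(np.uint8);print(st[i])
for r in(165,175,190,210,230,245,252,256,259,261):
    c=np.flatnonzero(m[r]); print(r,c.min(),c.max(),[onz(W,x,r,.024)[:2].round(4) for x in (c.min(),c.max()+1)])
c=np.flatnonzero(m[:,256]);print(c.min(),c.max(),f[155:168,256].mean(1).round())
a=onz(W,256.5,163,.024);b=onz(W,256.5,c.max()+1,.022);print(a,b,np.linalg.norm(a-b))
pts=[]
L=[];Rr=[]
for r in range(170,250):
    c=np.flatnonzero(m[r]); L.append(onz(W,c.min(),r,.024)[:2]);Rr.append(onz(W,c.max()+1,r,.024)[:2])
M=(np.array(L)+Rr)/2; v=cv2.fitLine(M.astype(np.float32),cv2.DIST_HUBER,0,.01,.01).ravel();print('axis',v,np.degrees(np.arctan(v[1]/v[0])),'width',np.linalg.norm(np.array(L)-Rr,axis=1).mean())
E
```

```text
[ 232  159   49  103 4816]
165 232 280 [array([0.4189, 0.2197]), array([0.3933, 0.2667])]
175 232 280 [array([0.4288, 0.2248]), array([0.403 , 0.2722])]
190 232 279 [array([0.444 , 0.2328]), array([0.4183, 0.2798])]
210 232 279 [array([0.4648, 0.2437]), array([0.4387, 0.2915])]
230 232 278 [array([0.4863, 0.2549]), array([0.4603, 0.3026])]
245 233 278 [array([0.5024, 0.2647]), array([0.4766, 0.312 ])]
252 233 277 [array([0.5104, 0.2689]), array([0.485 , 0.3155])]
256 233 277 [array([0.5149, 0.2713]), array([0.4895, 0.318 ])]
259 234 276 [array([0.5178, 0.2741]), array([0.4934, 0.3189])]
261 237 274 [array([0.5184, 0.2785]), array([0.4968, 0.3182])]
160 261 [ 81.  83.  82.  80.  54.  49.  48.  72. 119. 122. 120. 118. 116.]
[0.40421727 0.24209695 0.024     ] [0.50938706 0.29999112 0.022     ] 0.12006839818739788
axis [0.8827194  0.46990046 0.45019543 0.26673973] 28.027834 width 0.05400755220223609
```

Call:
play_rows(
  motion=[
    {"tx": -0.27, "ty": 0.22, "tz": 0, "wx": 0, "wy": 0, "wz": 0.14, "grip": 0},
    {"tx": 0, "ty": 0, "tz": 0.6, "wx": 0, "wy": 0, "wz": 0, "grip": 0},
    {"tx": 0, "ty": 0, "tz": 0.7, "wx": 0, "wy": 0, "wz": 0, "grip": 0},
    {"tx": 0, "ty": 0, "tz": 0.7, "wx": 0, "wy": 0, "wz": 0, "grip": 0},
    {"tx": 0, "ty": 0, "tz": 0.7, "wx": 0, "wy": 0, "wz": 0, "grip": 0},
    {"tx": 0, "ty": 0, "tz": 0.7, "wx": 0, "wy": 0, "wz": 0, "grip": 0},
    {"tx": 0, "ty": 0, "tz": 0.7, "wx": 0, "wy": 0, "wz": 0, "grip": 0},
    {"tx": 0, "ty": 0, "tz": 0.7, "wx": 0, "wy": 0, "wz": 0, "grip": 0},
    {"tx": 0, "ty": 0, "tz": 0.7, "wx": 0, "wy": 0, "wz": 0, "grip": 0},
    {"tx": 0, "ty": 0, "tz": 0.7, "wx": 0, "wy": 0, "wz": 0, "grip": 0},
    {"tx": 0, "ty": 0, "tz": 0.7, "wx": 0, "wy": 0, "wz": 0, "grip": 0},
    {"tx": 0, "ty": 0, "tz": 0.5, "wx": 0, "wy": 0, "wz": 0, "grip": 0},
  ],
)

```text
t: 3.75
tool_pos: [0.4165, 0.2492, 0.0176]
orientation: [-0.238, 0.971, -0.0, -0.0]
wrist_force: [-0.5, 0.1, 0.5]
gripper_width: 0.0856
```

Call:
play_rows(
  motion=[
    {"tx": 0, "ty": 0, "tz": 0.3, "wx": 0, "wy": 0, "wz": 0, "grip": 0},
    {"tx": 0, "ty": 0, "tz": 0.2, "wx": 0, "wy": 0, "wz": 0, "grip": 0},
    {"tx": 0, "ty": 0, "tz": 0.1, "wx": 0, "wy": 0, "wz": 0, "grip": 0},
    {"tx": 0, "ty": 0, "tz": 0, "wx": 0, "wy": 0, "wz": 0, "grip": 0},
  ],
)

```text
t: 4.08
tool_pos: [0.4168, 0.2489, 0.004]
orientation: [-0.239, 0.971, 0.0, -0.0]
wrist_force: [0.6, -0.1, -0.2]
gripper_width: 0.0854
```

Call:
play_rows(
  motion=[
    {"tx": 0, "ty": 0, "tz": 0, "wx": 0, "wy": 0, "wz": 0, "grip": 255},
    {"tx": 0, "ty": 0, "tz": 0, "wx": 0, "wy": 0, "wz": 0, "grip": 255},
    {"tx": 0, "ty": 0, "tz": 0, "wx": 0, "wy": 0, "wz": 0, "grip": 255},
    {"tx": 0, "ty": 0, "tz": 0, "wx": 0, "wy": 0, "wz": 0, "grip": 255},
    {"tx": 0, "ty": 0, "tz": 0, "wx": 0, "wy": 0, "wz": 0, "grip": 255},
    {"tx": 0, "ty": 0, "tz": 0, "wx": 0, "wy": 0, "wz": 0, "grip": 255},
    {"tx": 0, "ty": 0, "tz": 0, "wx": 0, "wy": 0, "wz": 0, "grip": 255},
    {"tx": 0, "ty": 0, "tz": 0, "wx": 0, "wy": 0, "wz": 0, "grip": 255},
  ],
  force=100,
)

```text
t: 4.75
tool_pos: [0.4167, 0.2487, 0.0041]
orientation: [-0.239, 0.971, 0.0, 0.0]
wrist_force: [0.7, 0.5, -0.8]
gripper_width: -0.0001
```

```bash
python3 - <<'E'
from h import *
s=sense();print(s['t'],s['tool_pos'],R.from_quat(s['orientation']).as_matrix().round(3),s['wrist_force'],s['gripper_width'])
# refine charger from the first pictures: project candidate lip / corners, crop big of the side & top
T=load('top0')
k=lambda u,v:(198+(u-400)/6.25,98+v/6.25)
C=np.array([onz(T,*k(*p),0.12)[:2] for p in((472,38),(680,38),(685,195),(474,195))])
print(np.degrees(np.arctan2(*( (C[0]+C[1]-C[2]-C[3])[::-1]))),np.degrees(np.arctan2(*((C[0]-C[1]+C[3]-C[2])[::-1]))),C.mean(0))
E
```

```text
4.75 [0.41673005 0.24871691 0.00412697] [[-0.885 -0.465  0.   ]
 [-0.465  0.885  0.   ]
 [-0.     0.    -1.   ]] [ 0.74915758  0.48868122 -0.84337905] -0.00011997838123262747
3.021677335985009 91.69243892058161 [0.7266043  0.08888342]
```

The fingers shut completely, so the pack isn't between them. I need a look.

```bash
python3 - <<'E'
from h import *
cap('wrist','w3');cap('side','s3');cap('top','t3')
S=cv2.imread('pics/s3.png');t=cv2.imread('pics/t3.png');w=cv2.imread('pics/w3.png')
o=np.vstack([np.hstack([cv2.resize(S[60:210,140:340],(400,300),interpolation=2),cv2.resize(t[150:300,100:300],(400,300),interpolation=2)]),np.hstack([cv2.resize(w,(400,300)),np.zeros((300,400,3),np.uint8)])])
cv2.imwrite('pics/z3.png',o)
E
```

```text
wrist [('mtx', array([[324.88712448,   0.        , 251.91442594],
       [  0.        , 324.88712448, 196.39053791],
       [  0.        ,   0.        ,   1.        ]])), ('eye', array([0.35541321, 0.21692194, 0.17467884])), ('orientation', array([-0.07101043, -0.11843495,  0.84755994,  0.51241862]))]
side [('mtx', array([[398.36220157,   0.        , 261.72102727],
       [  0.        , 398.36220157, 190.96256602],
       [  0.        ,   0.        ,   1.        ]])), ('eye', array([ 0.27892253, -0.71953224,  1.0262489 ])), ('orientation', array([ 0.32694643, -0.04723648, -0.12941546,  0.93494726]))]
top [('mtx', array([[438.89740037,   0.        , 251.83650835],
       [  0.        , 438.89740037, 185.36191867],
       [  0.        ,   0.        ,   1.        ]])), ('eye', array([0.32571276, 0.01547047, 1.63847224])), ('orientation', array([ 0.03115999, -0.04247961, -0.6969415 ,  0.71519024]))]
```

View pics/z3.png

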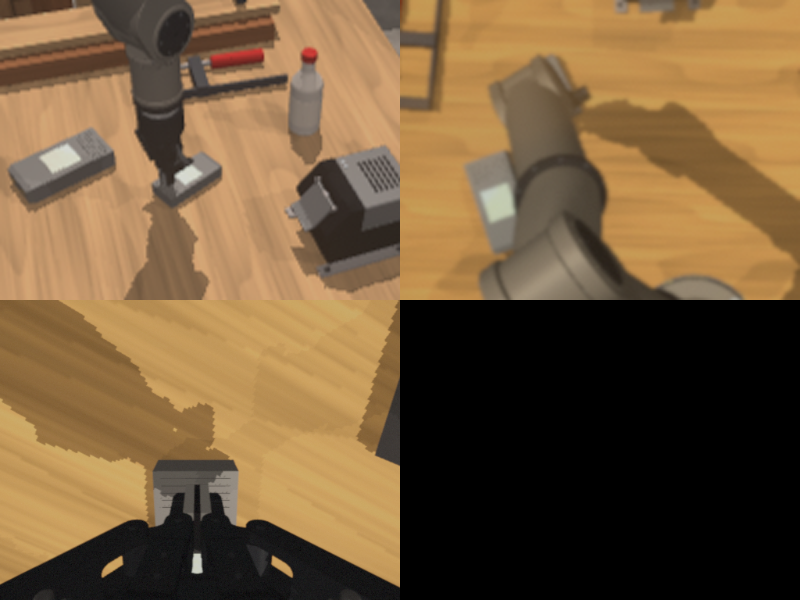

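The fingers seem to have met over the pack's ribbed end instead of at its sides. I'll take a closer crop of the same frame.

```bash
python3 - <<'E'
import cv2,numpy as np
w=cv2.imread('pics/w3.png');s=cv2.imread('pics/s3.png')
a=cv2.resize(w[190:384,120:380],(800,597),interpolation=2)
b=cv2.resize(s[120:180,200:260],(300,300),interpolation=2)
a=cv2.convertScaleAbs(a,alpha=1.6,beta=20); a[:300,500:]=b
cv2.imwrite('pics/z4.png',a)
E
```

```text
(no output)
```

View pics/z4.png

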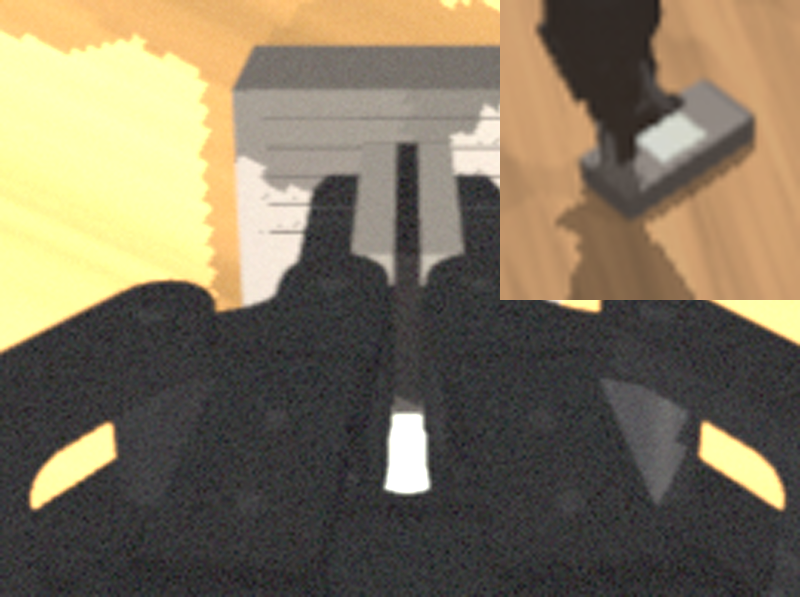

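```bash
python3 - <<'E'
from h import *
W=load('w3');s=sense();p=s['tool_pos'];Z=R.from_quat(s['orientation']).apply([0,0,1])
for b in(0,.005,.01,.015,.019,.025,.03,.04): print(b,np.round(proj(W,p-b*Z),1), (p-b*Z)[2].round(4))
W2=load('wrist2'); print('open',[np.round(proj(W2,np.array([.41330767,.24056263,.2040443])+R.from_euler('z',28.74,degrees=True).apply([0,y,b])),1) for b in (0,.01,.013,.02,.03) for y in(-.0427,.0427)])
hs=cv2.cvtColor(W['frame'],cv2.COLOR_RGB2HSV)
f=W['frame'].astype(int)
for r in(218,221,224,228,235): print(r,[ (c) for c in np.flatnonzero(np.abs(np.diff(f[r].sum(1)))>60)])
E
```

```text
0 [251.  231.5] 0.0041
0.005 [251.  234.9] 0.0091
0.01 [251.  238.5] 0.0141
0.015 [250.9 242.4] 0.0191
0.019 [250.9 245.6] 0.0231
0.025 [250.9 250.7] 0.0291
0.03 [250.9 255.3] 0.0341
0.04 [250.8 265.4] 0.0441
open [array([175.1, 231.7]), array([326.8, 231.3]), array([170.9, 238.8]), array([331. , 238.4]), array([169.5, 241.1]), array([332.3, 240.7]), array([166.2, 246.7]), array([335.7, 246.3]), array([160.8, 255.7]), array([340.9, 255.2])]
218 [np.int64(304)]
221 [np.int64(283)]
224 [np.int64(276), np.int64(281)]
228 [np.int64(185)]
235 [np.int64(186), np.int64(266)]
```

```bash
python3 - <<'E'
from h import *
W=load('w3');S=load('s3');s=sense();p=s['tool_pos'];M=R.from_quat(s['orientation'])
for b in(0,.02,.025,.03,.035,.04): print(b,'wrist +x edge',np.round(proj(W,p+M.apply([.011,0,-b])),1),'side',np.round(proj(S,p+M.apply([0,0,-b])),1),np.round(proj(S,p+M.apply([0.011,0,-b])),1))
x=np.array([.4042,.2421]);v=np.array([.8827,.4699]);n=np.array([-.4699,.8827])
print('pack side px',[np.round(proj(S,[*(x+a*v+c*n),h]),1) for a in(0,.12) for c in(-.027,.027) for h in (0,.024,)])
print('wrist pack rear corners',[np.round(proj(W,[*(x+c*n),.024]),1) for c in(-.027,.027)])
E
```

```text
0 wrist +x edge [251.  212.9] side [223.3 156.8] [220.9 158.3]
0.02 wrist +x edge [250.9 226. ] side [222.9 152.8] [220.4 154.4]
0.025 wrist +x edge [250.9 229.7] side [222.7 151.8] [220.3 153.3]
0.03 wrist +x edge [250.9 233.7] side [222.6 150.8] [220.2 152.3]
0.035 wrist +x edge [250.8 238. ] side [222.5 149.8] [220.1 151.3]
0.04 wrist +x edge [250.8 242.6] side [222.4 148.7] [220.  150.3]
pack side px [array([225.3, 163.7]), array([224.8, 158.9]), array([215.3, 155.5]), array([214.7, 150.8]), array([250.5, 146.7]), array([250.4, 142. ]), array([240.5, 139.2]), array([240.3, 134.4])]
wrist pack rear corners [array([196. , 220.3]), array([305.7, 219.6])]
```

The pack is where I measured it: rear corner predicted at (196,220), seen at (196,219). But the fingertips really stand some 25–35 mm behind the reported TCP. I'll confirm by gently touching the pack's top with the shut fingers.

Call:
play_rows(
  motion=[
    {"tx": 0, "ty": 0, "tz": 0.08, "wx": 0, "wy": 0, "wz": 0, "grip": 255},
    {"tx": 0, "ty": 0, "tz": 0.08, "wx": 0, "wy": 0, "wz": 0, "grip": 255},
  ],
  force=20,
)

```text
t: 5.07
tool_pos: [0.4168, 0.2488, -0.0]
orientation: [-0.239, 0.971, 0.0, 0.0]
wrist_force: [0.6, -0.1, 0.8]
gripper_width: -0.0002
```

Call:
play_rows(
  motion=[
    {"tx": 0, "ty": 0, "tz": 0.06, "wx": 0, "wy": 0, "wz": 0, "grip": 255},
    {"tx": 0, "ty": 0, "tz": 0, "wx": 0, "wy": 0, "wz": 0, "grip": 255},
  ],
)

```text
t: 5.23
tool_pos: [0.4165, 0.2485, -0.0018]
orientation: [-0.239, 0.971, -0.0, -0.0]
wrist_force: [-0.3, -1.5, 0.3]
gripper_width: 0.0001
```

Call:
play_rows(
  motion=[
    {"tx": 0, "ty": 0, "tz": 0.06, "wx": 0, "wy": 0, "wz": 0, "grip": 255},
    {"tx": 0, "ty": 0, "tz": 0.04, "wx": 0, "wy": 0, "wz": 0, "grip": 255},
  ],
)

```text
t: 5.4
tool_pos: [0.4168, 0.2488, -0.0032]
orientation: [-0.239, 0.971, 0.0, -0.0]
wrist_force: [-6.3, -3.0, 27.8]
gripper_width: 0.0001
```

Call:
play_rows(
  motion=[
    {"tx": 0, "ty": 0, "tz": 0.06, "wx": 0, "wy": 0, "wz": 0, "grip": 255},
    {"tx": 0, "ty": 0, "tz": 0, "wx": 0, "wy": 0, "wz": 0, "grip": 255},
  ],
)

```text
t: 5.57
tool_pos: [0.4168, 0.2488, -0.0032]
orientation: [-0.239, 0.971, 0.0, -0.0]
wrist_force: [-8.2, -4.5, 34.0]
gripper_width: 0.0002
```

Call:
play_rows(
  motion=[
    {"tx": 0, "ty": 0, "tz": 0.06, "wx": 0, "wy": 0, "wz": 0, "grip": 255},
    {"tx": 0, "ty": 0, "tz": 0, "wx": 0, "wy": 0, "wz": 0, "grip": 255},
  ],
)

```text
t: 5.73
tool_pos: [0.4168, 0.2488, -0.0034]
orientation: [-0.239, 0.971, 0.0, -0.0]
wrist_force: [-13.8, -7.2, 53.1]
gripper_width: -0.0
```

```bash
python3 - <<'E'
from h import *
s=sense();print(s)
E
```

```text
{'t': 5.7333, 'q': array([-0.73094698,  0.49075983,  0.0792379 ,  2.15600704, -0.08006591,
        0.49746449,  1.46264419]), 'joint_velocities': array([-0.00061833, -0.00181377, -0.00024082,  0.00362211,  0.00033604,
       -0.00753165,  0.00112135]), 'joint_torque': array([ 4.43500502e-02, -2.53038418e+01,  1.49521451e+00, -1.38067424e+01,
        1.28031238e-01, -4.72492039e+00, -9.73037895e-04]), 'tool_pos': array([ 0.41681371,  0.24878492, -0.0033797 ]), 'orientation': array([-2.38907449e-01,  9.71042247e-01,  3.95665175e-04, -1.70638559e-04]), 'wrist_force': array([-13.80651747,  -7.22177366,  53.08702641]), 'ft_torque': array([-1.66822439,  2.82510778, -0.04211777]), 'gripper_width': -3.056874564264438e-05}
```

Call:
play_rows(
  motion=[
    {"tx": 0, "ty": 0, "tz": -0.2, "wx": 0, "wy": 0, "wz": 0, "grip": 255},
    {"tx": 0, "ty": 0, "tz": -0.4, "wx": 0, "wy": 0, "wz": 0, "grip": 0},
    {"tx": 0, "ty": 0, "tz": -0.4, "wx": 0, "wy": 0, "wz": 0, "grip": 0},
    {"tx": 0, "ty": 0, "tz": 0, "wx": 0, "wy": 0, "wz": 0, "grip": 0},
    {"tx": 0, "ty": 0, "tz": 0, "wx": 0, "wy": 0, "wz": 0, "grip": 0},
    {"tx": 0, "ty": 0, "tz": 0, "wx": 0, "wy": 0, "wz": 0, "grip": 0},
    {"tx": 0, "ty": 0, "tz": 0, "wx": 0, "wy": 0, "wz": 0, "grip": 0},
    {"tx": 0, "ty": 0, "tz": 0, "wx": 0, "wy": 0, "wz": 0, "grip": 0},
    {"tx": 0, "ty": 0, "tz": 0, "wx": 0, "wy": 0, "wz": 0, "grip": 0},
  ],
)

```text
t: 6.48
tool_pos: [0.4164, 0.2485, 0.0177]
orientation: [-0.239, 0.971, -0.0, -0.0]
wrist_force: [0.6, -0.7, 0.5]
gripper_width: 0.0853
```

Call:
play_rows(
  motion=[
    {"tx": 0, "ty": 0, "tz": 0.4, "wx": 0, "wy": 0, "wz": 0, "grip": 0},
    {"tx": 0, "ty": 0, "tz": 0.4, "wx": 0, "wy": 0, "wz": 0, "grip": 0},
    {"tx": 0, "ty": 0, "tz": 0.4, "wx": 0, "wy": 0, "wz": 0, "grip": 0},
    {"tx": 0, "ty": 0, "tz": 0.3, "wx": 0, "wy": 0, "wz": 0, "grip": 0},
    {"tx": 0, "ty": 0, "tz": 0, "wx": 0, "wy": 0, "wz": 0, "grip": 0},
  ],
)

```text
t: 6.9
tool_pos: [0.4154, 0.2478, -0.0215]
orientation: [-0.239, 0.971, -0.001, -0.002]
wrist_force: [0.3, 0.7, 0.6]
gripper_width: 0.0854
```

Call:
play_rows(
  motion=[
    {"tx": 0, "ty": 0, "tz": 0.15, "wx": 0, "wy": 0, "wz": 0, "grip": 0},
    {"tx": 0, "ty": 0, "tz": 0.15, "wx": 0, "wy": 0, "wz": 0, "grip": 0},
    {"tx": 0, "ty": 0, "tz": 0, "wx": 0, "wy": 0, "wz": 0, "grip": 0},
  ],
)

```text
t: 7.15
tool_pos: [0.4166, 0.2486, -0.0274]
orientation: [-0.239, 0.971, -0.0, -0.0]
wrist_force: [-0.5, 0.4, -0.1]
gripper_width: 0.0854
```

```bash
python3 - <<'E'
from h import *
s=sense();print(s['q'],s['tool_pos'],s['wrist_force'])
E
```

```text
[-0.72490674  0.53806535  0.0712906   2.16172816 -0.08498767  0.44479266
  1.46722262] [ 0.41657119  0.24862791 -0.02739368] [-0.45185635  0.42221644 -0.1097132 ]
```

Call:
play_rows(
  motion=[
    {"tx": 0, "ty": 0, "tz": 0, "wx": 0, "wy": 0, "wz": 0, "grip": 255},
    {"tx": 0, "ty": 0, "tz": 0, "wx": 0, "wy": 0, "wz": 0, "grip": 255},
    {"tx": 0, "ty": 0, "tz": 0, "wx": 0, "wy": 0, "wz": 0, "grip": 255},
    {"tx": 0, "ty": 0, "tz": 0, "wx": 0, "wy": 0, "wz": 0, "grip": 255},
    {"tx": 0, "ty": 0, "tz": 0, "wx": 0, "wy": 0, "wz": 0, "grip": 255},
    {"tx": 0, "ty": 0, "tz": 0, "wx": 0, "wy": 0, "wz": 0, "grip": 255},
  ],
  force=30,
)

```text
t: 7.65
tool_pos: [0.417, 0.2489, -0.0265]
orientation: [-0.239, 0.971, 0.0, 0.0]
wrist_force: [-1.2, -1.2, 5.9]
gripper_width: 0.0537
```

Call:
play_rows(
  motion=[
    {"tx": 0, "ty": 0, "tz": -0.04, "wx": 0, "wy": 0, "wz": 0, "grip": 255},
    {"tx": 0, "ty": 0, "tz": 0, "wx": 0, "wy": 0, "wz": 0, "grip": 255},
    {"tx": 0, "ty": 0, "tz": -0.5, "wx": 0, "wy": 0, "wz": 0, "grip": 255},
    {"tx": 0, "ty": 0, "tz": -1, "wx": 0, "wy": 0, "wz": 0, "grip": 255},
    {"tx": 0, "ty": 0, "tz": -1, "wx": 0, "wy": 0, "wz": 0, "grip": 255},
    {"tx": 0, "ty": 0, "tz": -1, "wx": 0, "wy": 0, "wz": 0, "grip": 255},
    {"tx": 0, "ty": 0, "tz": -1, "wx": 0, "wy": 0, "wz": 0, "grip": 255},
    {"tx": 0, "ty": 0, "tz": -1, "wx": 0, "wy": 0, "wz": 0, "grip": 255},
    {"tx": 0, "ty": 0, "tz": -1, "wx": 0, "wy": 0, "wz": 0, "grip": 255},
    {"tx": 0, "ty": 0, "tz": -1, "wx": 0, "wy": 0, "wz": 0, "grip": 255},
    {"tx": 0, "ty": 0, "tz": -1, "wx": 0, "wy": 0, "wz": 0, "grip": 255},
    {"tx": 0, "ty": 0, "tz": -1, "wx": 0, "wy": 0, "wz": 0, "grip": 255},
  ],
  force=110,
)

```text
t: 8.65
tool_pos: [0.4159, 0.2482, 0.2122]
orientation: [-0.239, 0.971, -0.0, -0.001]
wrist_force: [0.1, 0.2, -2.7]
gripper_width: 0.0515
```

Call:
play_rows(
  motion=[
    {"tx": -0.35, "ty": -1, "tz": 0, "wx": 0, "wy": 0, "wz": 0, "grip": 255},
    {"tx": -0.35, "ty": -1, "tz": 0, "wx": 0, "wy": 0, "wz": 0, "grip": 255},
    {"tx": -0.35, "ty": -1, "tz": 0, "wx": 0, "wy": 0, "wz": 0, "grip": 255},
    {"tx": -0.35, "ty": -1, "tz": 0, "wx": 0, "wy": 0, "wz": 0, "grip": 255},
    {"tx": -0.35, "ty": -1, "tz": 0, "wx": 0, "wy": 0, "wz": 0, "grip": 255},
    {"tx": -0.35, "ty": -1, "tz": 0, "wx": 0, "wy": 0, "wz": 0, "grip": 255},
    {"tx": -0.35, "ty": -1, "tz": 0, "wx": 0, "wy": 0, "wz": 0, "grip": 255},
    {"tx": -0.35, "ty": -1, "tz": 0, "wx": 0, "wy": 0, "wz": 0, "grip": 255},
    {"tx": -0.35, "ty": -1, "tz": 0, "wx": 0, "wy": 0, "wz": 0, "grip": 255},
    {"tx": -0.35, "ty": -1, "tz": 0, "wx": 0, "wy": 0, "wz": 0, "grip": 255},
    {"tx": -0.35, "ty": -1, "tz": 0, "wx": 0, "wy": 0, "wz": 0, "grip": 255},
    {"tx": -0.35, "ty": -1, "tz": 0, "wx": 0, "wy": 0, "wz": 0, "grip": 255},
  ],
)

```text
t: 9.65
tool_pos: [0.6491, 0.031, 0.2104]
orientation: [-0.239, 0.971, 0.0, -0.001]
wrist_force: [0.1, 0.7, -1.9]
gripper_width: 0.0518
```

Call:
play_rows(
  motion=[
    {"tx": 0, "ty": 0, "tz": 0, "wx": 0, "wy": 0, "wz": 1, "grip": 255},
    {"tx": 0, "ty": 0, "tz": 0, "wx": 0, "wy": 0, "wz": 1, "grip": 255},
    {"tx": 0, "ty": 0, "tz": 0, "wx": 0, "wy": 0, "wz": 1, "grip": 255},
    {"tx": 0, "ty": 0, "tz": 0, "wx": 0, "wy": 0, "wz": 1, "grip": 255},
    {"tx": 0, "ty": 0, "tz": 0, "wx": 0, "wy": 0, "wz": 1, "grip": 255},
    {"tx": 0, "ty": 0, "tz": 0, "wx": 0, "wy": 0, "wz": 1, "grip": 255},
    {"tx": 0, "ty": 0, "tz": 0, "wx": 0, "wy": 0, "wz": 1, "grip": 255},
    {"tx": 0, "ty": 0, "tz": 0, "wx": 0, "wy": 0, "wz": 1, "grip": 255},
    {"tx": 0, "ty": 0, "tz": 0, "wx": 0, "wy": 0, "wz": 1, "grip": 255},
    {"tx": 0, "ty": 0, "tz": 0, "wx": 0, "wy": 0, "wz": 1, "grip": 255},
    {"tx": 0, "ty": 0, "tz": 0, "wx": 0, "wy": 0, "wz": 1, "grip": 255},
    {"tx": 0, "ty": 0, "tz": 0, "wx": 0, "wy": 0, "wz": 1, "grip": 255},
  ],
)

```text
t: 10.65
tool_pos: [0.6483, 0.032, 0.2105]
orientation: [0.28, 0.96, -0.0, -0.001]
wrist_force: [-0.7, -0.5, -2.1]
gripper_width: 0.0517
```

Call:
play_rows(
  motion=[
    {"tx": 0, "ty": 0, "tz": 0, "wx": 0, "wy": 0, "wz": 1, "grip": 255},
    {"tx": 0, "ty": 0, "tz": 0, "wx": 0, "wy": 0, "wz": 1, "grip": 255},
    {"tx": 0, "ty": 0, "tz": 0, "wx": 0, "wy": 0, "wz": 1, "grip": 255},
    {"tx": 0, "ty": 0, "tz": 0, "wx": 0, "wy": 0, "wz": 1, "grip": 255},
    {"tx": 0, "ty": 0, "tz": 0, "wx": 0, "wy": 0, "wz": 1, "grip": 255},
    {"tx": 0, "ty": 0, "tz": 0, "wx": 0, "wy": 0, "wz": 1, "grip": 255},
    {"tx": 0, "ty": 0, "tz": 0, "wx": 0, "wy": 0, "wz": 0, "grip": 255},
  ],
)

```text
t: 11.23
tool_pos: [0.6483, 0.0322, 0.2104]
orientation: [0.519, 0.855, -0.001, -0.001]
wrist_force: [0.4, -0.2, -2.2]
gripper_width: 0.0517
```

```bash
python3 - <<'E'
from h import *
cap('wrist','w5');cap('side','s5');s=sense();print(s['t'],s['q'],s['tool_pos'],R.from_quat(s['orientation']).as_matrix().round(3),s['wrist_force'],s['ft_torque'],s['gripper_width'])
E
```

```text
wrist [('mtx', array([[324.88712448,   0.        , 251.91442594],
       [  0.        , 324.88712448, 196.39053791],
       [  0.        ,   0.        ,   1.        ]])), ('eye', array([0.61665589, 0.09405447, 0.38102542])), ('orientation', array([-0.13334244, -0.03186298,  0.2359052 ,  0.9620568 ]))]
side [('mtx', array([[398.36220157,   0.        , 261.72102727],
       [  0.        , 398.36220157, 190.96256602],
       [  0.        ,   0.        ,   1.        ]])), ('eye', array([ 0.27892253, -0.71953224,  1.0262489 ])), ('orientation', array([ 0.32694643, -0.04723648, -0.12941546,  0.93494726]))]
11.3333 [-0.59537264  0.49051629  0.63986912  1.64460361 -0.31838013  1.11432488
  0.61653487] [0.64861915 0.03211569 0.21080125] [[-0.467  0.884 -0.001]
 [ 0.884  0.467 -0.   ]
 [ 0.    -0.001 -1.   ]] [-0.53099731  0.13029467 -2.2764165 ] [ 0.10926095  0.02226258 -0.00900466] 0.05155490300439685
```

View pics/w5.png

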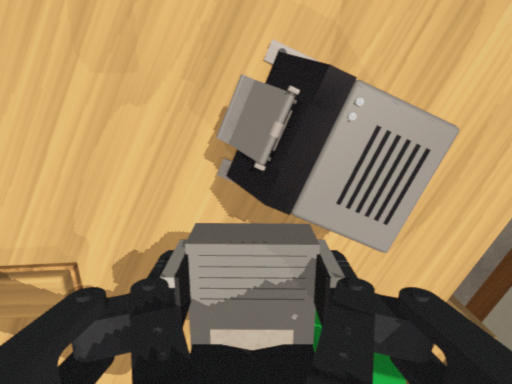

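The wrist view shows the charger clearly: lip free edge from about (242,76) to (218,134), hinge rod from (296,88) to (260,167), housing top corners near (357,79), (458,126), (387,251) and (292,213). The held pack's rear top edge is at row 243, columns 187–318.

```bash
python3 - <<'E'
from h import *
W=load('w5');g=cv2.cvtColor(W['frame'],cv2.COLOR_RGB2GRAY)
def ref(pts,w=4):
    p=np.array(pts,np.float32).reshape(-1,1,2); return cv2.cornerSubPix(g,p,(w,w),(-1,-1),(3,30,.01)).reshape(-1,2)
H=ref([(357,79),(458,126),(387,251),(292,213)]);L=ref([(242,76),(218,134)],3);Hi=np.array([(296,88),(260,167)])
print(H,L)
C=np.array([onz(W,*p,.12)[:2] for p in H]);print(C.round(4))
print('width',np.linalg.norm(C[0]-C[3]),np.linalg.norm(C[1]-C[2]),'depth',np.linalg.norm(C[0]-C[1]),np.linalg.norm(C[3]-C[2]))
l=np.array([onz(W,*p,.067)[:2] for p in L]);h=np.array([onz(W,*p,.103)[:2] for p in Hi]);print('lip',l,np.linalg.norm(l[0]-l[1]),'hinge',h,np.linalg.norm(h[0]-h[1]))
a=lambda d:np.degrees(np.arctan2(d[1],d[0]))
print('yaws',a(C[1]-C[0]),a(C[2]-C[3]),a(C[0]-C[3])-90,a(C[1]-C[2])-90,a(l[0]-l[1])-90,a(h[0]-h[1])-90)
print('lip mid',l.mean(0),'hinge mid',h.mean(0),'housing mid',C.mean(0), 'front mid',(C[0]+C[3])/2)
s=sense();M=R.from_quat(s['orientation']);p=s['tool_pos']
# pack in hand: rear top edge corners
P=ref([(187,243),(318,243)],3);print(P)
m=np.array([onz(W,*q,p[2]+.0265+.024) for q in P]);print('rear edge in tool',M.inv().apply(m-p).round(4),np.linalg.norm(m[0]-m[1]))
E
```

```text
[[355.685    76.74369]
 [459.96347 129.6749 ]
 [386.7044  252.5046 ]
 [289.53107 214.35667]] [[240.70712  73.1062 ]
 [218.      134.     ]]
[[0.6764 0.1482]
 [0.7705 0.1529]
 [0.7788 0.0379]
 [0.6859 0.0293]]
width 0.11927264292728336 0.11528518493396399 depth 0.09415441017676668 0.09323632966204584
lip [[0.59443648 0.11358261]
 [0.59997854 0.05505878]] 0.05878565271048472 hinge [[0.64198037 0.12199364]
 [0.64651236 0.05100034]] 0.07113780785811431
yaws 2.882710123947669 5.318783705200501 4.57498227504891 4.135204129378252 5.40963416661954 3.652623006339624
lip mid [0.59720751 0.0843207 ] hinge mid [0.64424637 0.08649699] housing mid [0.72790006 0.09206328] front mid [0.68118252 0.0887188 ]
[[184.25304 243.56479]
 [318.81705 244.35947]]
rear edge in tool [[ 0.0165 -0.0269 -0.0505]
 [ 0.0159  0.0269 -0.0505]] 0.053747018441387344
```

```bash
cat > ed.py <<'E'
from h import *
def edge(g,p,q,w=6,n=60):
    p,q=np.array(p,float),np.array(q,float);d=(q-p)/np.linalg.norm(q-p);nn=np.array([-d[1],d[0]])
    t=np.linspace(.1,.9,n);o=np.arange(-w,w+.01,.25)
    X=p+t[:,None]*(q-p);G=X[:,None]+o[None,:,None]*nn
    v=cv2.remap(cv2.GaussianBlur(g,(0,0),.8),G[...,0].astype(np.float32),G[...,1].astype(np.float32),1).astype(float)
    gr=np.abs(np.gradient(v,axis=1)); k=gr.argmax(1); E=X+o[k][:,None]*nn
    L=cv2.fitLine(E.astype(np.float32),cv2.DIST_HUBER,0,.01,.01).ravel(); r=np.abs((E-L[2:])@[-L[1],L[0]])
    f=lambda x:L[2:]+L[:2]*((x-L[2:])@L[:2])
    return f(p),f(q),np.median(r)
E
python3 - <<'E'
from ed import *
W=load('w5');g=cv2.cvtColor(W['frame'],cv2.COLOR_RGB2GRAY)
a=lambda d:np.degrees(np.arctan2(d[1],d[0]))
for nm,p,q,z,off in(('topfront',(292,213),(356,79),.12,90),('toprear',(387,251),(459,127),.12,90),('top+y',(357,79),(458,126),.12,0),('top-y',(292,213),(387,251),.12,0),('lip',(218,134),(242,76),.067,90),('flap+y',(243,76),(292,92),.085,0),('flap-y',(222,138),(262,160),.085,0)):
    P,Q,r=edge(g,p,q); A,B=onz(W,*P,z)[:2],onz(W,*Q,z)[:2]; print(nm,P.round(1),Q.round(1),round(r,2),A.round(4),B.round(4),'mid',((A+B)/2).round(4),'yaw',round(a(B-A)-off,2))
s=sense();print('tool pack yaw',a(-R.from_quat(s['orientation']).as_matrix()[:2,0]))
E
```

```text
topfront [290.3 212.2] [355.8  78.9] 0.2 [0.6855 0.0313] [0.6773 0.1469] mid [0.6814 0.0891] yaw 4.08
toprear [386.9 251. ] [460.8 128.1] 0.18 [0.7781 0.0392] [0.7702 0.1542] mid [0.7742 0.0967] yaw 3.91
top+y [357.6  77.8] [458.1 125.8] 0.22 [0.6781 0.1482] [0.7673 0.1547] mid [0.7227 0.1514] yaw 4.16
top-y [291.6 213.9] [385.7 254. ] 0.42 [0.6873 0.0305] [0.7788 0.0363] mid [0.7331 0.0334] yaw 3.65
lip [211.7 130.6] [241.2  75.6] 0.73 [0.5933 0.0551] [0.5958 0.1119] mid [0.5946 0.0835] yaw -2.55
flap+y [243.3  75.1] [291.9  92.2] 0.28 [0.5984 0.1121] [0.6422 0.1192] mid [0.6203 0.1156] yaw 9.26
flap-y [221.7 138.4] [259.6 163.6] 0.33 [0.6056 0.0553] [0.6466 0.0509] mid [0.6261 0.0531] yaw -6.24
tool pack yaw -62.13875079290202
```

Charger axis: yaw 4.0°, mouth at about (0.619, 0.0848), lip at about x = 0.597; top, side and wrist views agree. I'll pull back in front of it and turn into line.

Call:
play_rows(
  motion=[
    {"tx": 0.42, "ty": -0.49, "tz": 0, "wx": 0, "wy": 0, "wz": 0, "grip": 255},
    {"tx": 0.42, "ty": -0.49, "tz": 0, "wx": 0, "wy": 0, "wz": 0, "grip": 255},
    {"tx": 0.42, "ty": -0.49, "tz": 0, "wx": 0, "wy": 0, "wz": 0, "grip": 255},
    {"tx": 0.42, "ty": -0.49, "tz": 0, "wx": 0, "wy": 0, "wz": 0, "grip": 255},
    {"tx": 0.42, "ty": -0.49, "tz": 0, "wx": 0, "wy": 0, "wz": 0, "grip": 255},
    {"tx": 0.42, "ty": -0.49, "tz": 0, "wx": 0, "wy": 0, "wz": 0, "grip": 255},
    {"tx": 0.42, "ty": -0.49, "tz": 0, "wx": 0, "wy": 0, "wz": 0, "grip": 255},
    {"tx": 0.42, "ty": -0.49, "tz": 0, "wx": 0, "wy": 0, "wz": 0, "grip": 255},
    {"tx": 0.42, "ty": -0.49, "tz": 0, "wx": 0, "wy": 0, "wz": 0, "grip": 255},
    {"tx": 0.42, "ty": -0.49, "tz": 0, "wx": 0, "wy": 0, "wz": 0, "grip": 255},
    {"tx": 0.42, "ty": -0.49, "tz": 0, "wx": 0, "wy": 0, "wz": 0, "grip": 255},
    {"tx": 0.42, "ty": -0.49, "tz": 0, "wx": 0, "wy": 0, "wz": 0, "grip": 255},
  ],
)

```text
t: 12.33
tool_pos: [0.4595, 0.0751, 0.2115]
orientation: [0.516, 0.856, 0.0, 0.0]
wrist_force: [0.2, -0.7, -1.5]
gripper_width: 0.0517
```

Call:
play_rows(
  motion=[
    {"tx": 0, "ty": 0, "tz": 0, "wx": 0, "wy": 0, "wz": -1, "grip": 255},
    {"tx": 0, "ty": 0, "tz": 0, "wx": 0, "wy": 0, "wz": -1, "grip": 255},
    {"tx": 0, "ty": 0, "tz": 0, "wx": 0, "wy": 0, "wz": -1, "grip": 255},
    {"tx": 0, "ty": 0, "tz": 0, "wx": 0, "wy": 0, "wz": -1, "grip": 255},
    {"tx": 0, "ty": 0, "tz": 0, "wx": 0, "wy": 0, "wz": -1, "grip": 255},
    {"tx": 0, "ty": 0, "tz": 0, "wx": 0, "wy": 0, "wz": -1, "grip": 255},
    {"tx": 0, "ty": 0, "tz": 0, "wx": 0, "wy": 0, "wz": -1, "grip": 255},
    {"tx": 0, "ty": 0, "tz": 0, "wx": 0, "wy": 0, "wz": -1, "grip": 255},
    {"tx": 0, "ty": 0, "tz": 0, "wx": 0, "wy": 0, "wz": -1, "grip": 255},
    {"tx": 0, "ty": 0, "tz": 0, "wx": 0, "wy": 0, "wz": -1, "grip": 255},
    {"tx": 0, "ty": 0, "tz": 0, "wx": 0, "wy": 0, "wz": -1, "grip": 255},
    {"tx": 0, "ty": 0, "tz": 0, "wx": 0, "wy": 0, "wz": -1, "grip": 255},
  ],
)

```text
t: 13.33
tool_pos: [0.4602, 0.0749, 0.2116]
orientation: [0.017, 1.0, -0.0, 0.0]
wrist_force: [0.4, 0.3, -2.5]
gripper_width: 0.0517
```

Call:
play_rows(
  motion=[
    {"tx": 0, "ty": 0, "tz": 0.6, "wx": 0, "wy": 0, "wz": -0.6, "grip": 255},
    {"tx": 0, "ty": 0, "tz": 0.7, "wx": 0, "wy": 0, "wz": -0.63, "grip": 255},
    {"tx": 0, "ty": 0, "tz": 0.7, "wx": 0, "wy": 0, "wz": 0, "grip": 255},
    {"tx": 0, "ty": 0, "tz": 0.7, "wx": 0, "wy": 0, "wz": 0, "grip": 255},
    {"tx": 0, "ty": 0, "tz": 0.7, "wx": 0, "wy": 0, "wz": 0, "grip": 255},
    {"tx": 0, "ty": 0, "tz": 0.7, "wx": 0, "wy": 0, "wz": 0, "grip": 255},
    {"tx": 0, "ty": 0, "tz": 0.7, "wx": 0, "wy": 0, "wz": 0, "grip": 255},
    {"tx": 0, "ty": 0, "tz": 0.7, "wx": 0, "wy": 0, "wz": 0, "grip": 255},
    {"tx": 0, "ty": 0, "tz": 0.7, "wx": 0, "wy": 0, "wz": 0, "grip": 255},
    {"tx": 0, "ty": 0, "tz": 0.7, "wx": 0, "wy": 0, "wz": 0, "grip": 255},
    {"tx": 0, "ty": 0, "tz": 0.7, "wx": 0, "wy": 0, "wz": 0, "grip": 255},
    {"tx": 0, "ty": 0, "tz": 0.5, "wx": 0, "wy": 0, "wz": 0, "grip": 255},
  ],
)

```text
t: 14.33
tool_pos: [0.4599, 0.0751, 0.0078]
orientation: [-0.035, 0.999, -0.0, -0.0]
wrist_force: [-0.2, -0.1, -2.5]
gripper_width: 0.0522
```

```bash
python3 - <<'E'
from h import *
s=sense();p=s['tool_pos'];m=R.from_quat(s['orientation']).as_matrix();print(s['t'],p,m.round(4),s['wrist_force'],s['gripper_width'])
u=np.array([np.cos(np.radians(4)),np.sin(np.radians(4))]);n=np.array([-u[1],u[0]]);M=np.array([.619,.0848])
print('s,lat',(p[:2]-M)@u,(p[:2]-M)@n,'yaw',np.degrees(np.arctan2(-m[1,0],-m[0,0])))
cap('side','s6');cap('wrist','w6')
W=load('s6')['frame'];S=W[100:250,180:380,::-1];cv2.imwrite('pics/z6.png',cv2.resize(S,(800,600),interpolation=2))
E
```

```text
14.3333 [0.45993027 0.07507487 0.00782073] [[-9.976e-01 -6.990e-02 -9.000e-04]
 [-6.990e-02  9.976e-01 -2.000e-04]
 [ 1.000e-03 -2.000e-04 -1.000e+00]] [-0.22032237 -0.07176526 -2.46862448] 0.052219924820636546
s,lat -0.1593606320585537 0.001394706715066691 yaw 4.008223613669157
side [('mtx', array([[398.36220157,   0.        , 261.72102727],
       [  0.        , 398.36220157, 190.96256602],
       [  0.        ,   0.        ,   1.        ]])), ('eye', array([ 0.27892253, -0.71953224,  1.0262489 ])), ('orientation', array([ 0.32694643, -0.04723648, -0.12941546,  0.93494726]))]
wrist [('mtx', array([[324.88712448,   0.        , 251.91442594],
       [  0.        , 324.88712448, 196.39053791],
       [  0.        ,   0.        ,   1.        ]])), ('eye', array([0.39028546, 0.0705498 , 0.17717978])), ('orientation', array([-0.0928149 , -0.09961515,  0.72466757,  0.67551398]))]
```

View pics/z6.png

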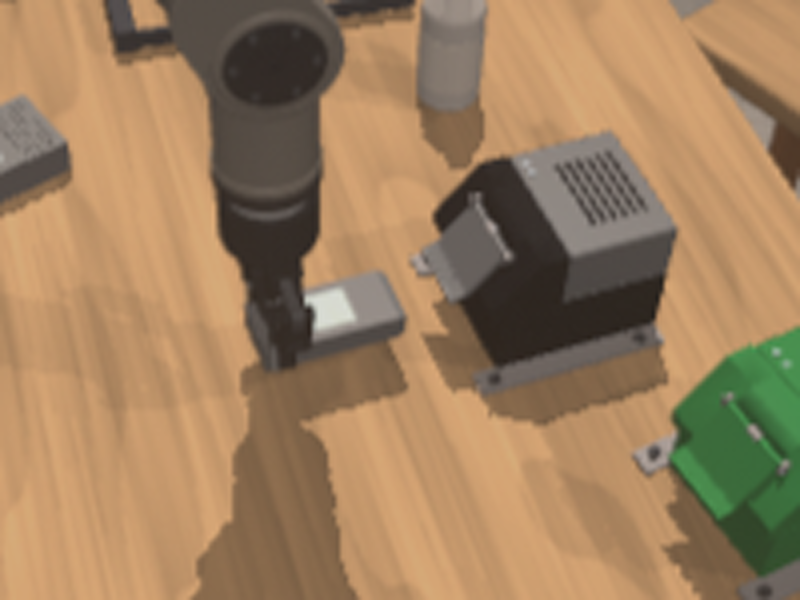

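```bash
python3 - <<'E'
from h import *
S=load('s6');s=sense();p=s['tool_pos'];M=R.from_quat(s['orientation'])
q=lambda x,y,z:np.round((np.array(proj(S,p+M.apply([-x,y,-z])))-[180,100])*4)
for nm,z in(('top',.0505),('bot',.0265)):
  print(nm,'front +y,-y (taper edge)',q(.0968,.027,z),q(.0968,-.027,z),'rear +y -y',q(-.0162,.027,z),q(-.0162,-.027,z))
print('end top',q(.1038,.0245,.048),q(.1038,-.0245,.048),'end bot',q(.1038,-.0245,.029))
u=np.array([.9976,.0698]);n=np.array([-.0698,.9976]);m=np.array([.619,.0848])
f=lambda a,b,z:np.round((np.array(proj(S,[*(m+a*u+b*n),z]))-[180,100])*4)
print('lip ends',f(-.02,.031,.067),f(-.02,-.031,.067),'hinge',f(.024,.031,.103),f(.024,-.031,.103),'mouth sill corners',f(0,.06,.0715),f(0,-.06,.0715),f(0,-.06,.0),'rear top',f(.15,.06,.12),f(.15,-.06,.12))
E
```

```text
top front +y,-y (taper edge) [370. 269.] [394. 317.] rear +y -y [238. 304.] [259. 353.]
bot front +y,-y (taper edge) [369. 289.] [393. 336.] rear +y -y [239. 323.] [260. 373.]
end top [379. 271.] [401. 314.] end bot [400. 330.]
lip ends [418. 246.] [447. 300.] hinge [471. 202.] [502. 255.] mouth sill corners [428. 212.] [485. 316.] [478. 372.] rear top [599. 127.] [667. 227.]
```

```bash
python3 - <<'E'
from ed import *
S=load('s6');g=cv2.cvtColor(S['frame'],cv2.COLOR_RGB2GRAY);c=lambda u,v:(180+u/4-.4,100+v/4-.4)
a=lambda d:np.degrees(np.arctan2(d[1],d[0]))
for nm,p,q,z in(('topfront',(568,262),(515,163),.12),('toprear',(674,231),(612,133),.12),('top+y',(515,160),(612,133),.12),('top-y',(568,262),(674,231),.12)):
    P,Q,r=edge(g,c(*p),c(*q),3); A,B=onz(S,*P,z)[:2],onz(S,*Q,z)[:2]; print(nm,round(r,2),'mid',((A+B)/2).round(4),'yaw',round(a(B-A),2))
s=sense();p=s['tool_pos'];Mi=R.from_quat(s['orientation']).inv()
for nm,P0,Q0,z in(('pack +y top',(355,276),(375,271),.0505),('pack -y top',(315,337),(390,316),.0505),('end',(401,308),(381,274),.048)):
    P,Q,r=edge(g,c(*P0),c(*Q0),3);A,B=[Mi.apply(onz(S,*x,p[2]+z)-p) for x in(P,Q)];print(nm,round(r,2),A.round(4),B.round(4))
E
```

```text
topfront 0.13 mid [0.6841 0.0799] yaw 94.44
toprear 0.75 mid [0.7684 0.0859] yaw 102.83
top+y 0.5 mid [0.7284 0.149 ] yaw 3.7
top-y 0.19 mid [0.7308 0.0312] yaw 4.7
pack +y top 0.39 [-0.0901  0.0365 -0.0508] [-0.0998  0.0259 -0.0509]
pack -y top 0.4 [-0.0319 -0.0169 -0.0506] [-0.0916 -0.03   -0.0508]
end 0.14 [-0.1068 -0.0165 -0.0484] [-0.1072  0.0237 -0.0484]
```

Call:
play_rows(
  motion=[
    {"tx": 0, "ty": -0.056, "tz": 0.08, "wx": 0, "wy": 0, "wz": 0, "grip": 255},
    {"tx": -0.3, "ty": 0, "tz": 0, "wx": 0, "wy": 0, "wz": 0, "grip": 255},
    {"tx": -0.3, "ty": 0, "tz": 0, "wx": 0, "wy": 0, "wz": 0, "grip": 255},
    {"tx": -0.3, "ty": 0, "tz": 0, "wx": 0, "wy": 0, "wz": 0, "grip": 255},
    {"tx": -0.3, "ty": 0, "tz": 0, "wx": 0, "wy": 0, "wz": 0, "grip": 255},
    {"tx": -0.2, "ty": 0, "tz": 0, "wx": 0, "wy": 0, "wz": 0, "grip": 255},
    {"tx": -0.1, "ty": 0, "tz": 0, "wx": 0, "wy": 0, "wz": 0, "grip": 255},
    {"tx": 0, "ty": 0, "tz": 0, "wx": 0, "wy": 0, "wz": 0, "grip": 255},
  ],
)

```text
t: 15.1
tool_pos: [0.4988, 0.0763, 0.0072]
orientation: [-0.034, 0.999, -0.0, 0.0]
wrist_force: [0.7, 0.2, -1.8]
gripper_width: 0.0519
```

Call:
play_rows(
  motion=[
    {"tx": -0.1, "ty": 0, "tz": 0, "wx": 0, "wy": 0, "wz": 0, "grip": 255},
    {"tx": -0.1, "ty": 0, "tz": 0, "wx": 0, "wy": 0, "wz": 0, "grip": 255},
    {"tx": -0.1, "ty": 0, "tz": 0, "wx": 0, "wy": 0, "wz": 0, "grip": 255},
    {"tx": -0.06, "ty": 0, "tz": 0, "wx": 0, "wy": 0, "wz": 0, "grip": 255},
    {"tx": 0, "ty": 0, "tz": 0, "wx": 0, "wy": 0, "wz": 0, "grip": 255},
  ],
)

```text
t: 15.52
tool_pos: [0.5073, 0.0769, 0.0071]
orientation: [-0.034, 0.999, 0.0, 0.0]
wrist_force: [-0.6, 0.1, -2.3]
gripper_width: 0.0518
```

Call:
play_rows(
  motion=[
    {"tx": 0, "ty": 0, "tz": -0.15, "wx": 0, "wy": 0, "wz": 0, "grip": 255},
    {"tx": 0, "ty": 0, "tz": -0.15, "wx": 0, "wy": 0, "wz": 0, "grip": 255},
    {"tx": 0, "ty": 0, "tz": -0.15, "wx": 0, "wy": 0, "wz": 0, "grip": 255},
    {"tx": 0, "ty": 0, "tz": -0.15, "wx": 0, "wy": 0, "wz": 0, "grip": 255},
    {"tx": 0, "ty": 0, "tz": 0, "wx": 0, "wy": 0, "wz": 0, "grip": 255},
  ],
)

```text
t: 15.93
tool_pos: [0.5068, 0.0769, 0.0227]
orientation: [-0.034, 0.999, 0.0, 0.0]
wrist_force: [-0.9, -0.1, -3.9]
gripper_width: 0.0517
```

```bash
python3 - <<'E'
from h import *
s=sense();print(s['wrist_force'],s['ft_torque'],s['tool_pos'])
E
```

```text
[-0.85959883 -0.06594317 -3.8719313 ] [-0.07313242  0.33753812 -0.08792768] [0.50677105 0.07691863 0.02273439]
```

The flap's load shows as a 1.5 N increase at the pack's end, so the lip is being lifted. Continue up to bay height.

Call:
play_rows(
  motion=[
    {"tx": 0, "ty": 0, "tz": -0.15, "wx": 0, "wy": 0, "wz": 0, "grip": 255},
    {"tx": 0, "ty": 0, "tz": -0.15, "wx": 0, "wy": 0, "wz": 0, "grip": 255},
    {"tx": 0, "ty": 0, "tz": -0.15, "wx": 0, "wy": 0, "wz": 0, "grip": 255},
    {"tx": 0, "ty": 0, "tz": -0.15, "wx": 0, "wy": 0, "wz": 0, "grip": 255},
    {"tx": 0, "ty": 0, "tz": -0.15, "wx": 0, "wy": 0, "wz": 0, "grip": 255},
    {"tx": 0, "ty": 0, "tz": -0.15, "wx": 0, "wy": 0, "wz": 0, "grip": 255},
    {"tx": 0, "ty": 0, "tz": -0.05, "wx": 0, "wy": 0, "wz": 0, "grip": 255},
    {"tx": 0, "ty": 0, "tz": 0, "wx": 0, "wy": 0, "wz": 0, "grip": 255},
  ],
)

```text
t: 16.6
tool_pos: [0.5073, 0.0769, 0.0463]
orientation: [-0.034, 0.999, 0.0, 0.0]
wrist_force: [0.6, -0.1, -5.0]
gripper_width: 0.052
```

```bash
python3 - <<'E'
from h import *
s=sense();print(s['t'],s['wrist_force'],s['ft_torque'],s['tool_pos'])
cap('side','s7');cap('wrist','w7')
S=cv2.imread('pics/s7.png')[115:205,240:360];cv2.imwrite('pics/z7.png',cv2.resize(S,(800,600),interpolation=2))
E
```

```text
16.6 [ 0.55532242 -0.08697695 -5.00041215] [-0.04496245  0.37331148 -0.04042465] [0.50725569 0.07693636 0.04628332]
side [('mtx', array([[398.36220157,   0.        , 261.72102727],
       [  0.        , 398.36220157, 190.96256602],
       [  0.        ,   0.        ,   1.        ]])), ('eye', array([ 0.27892253, -0.71953224,  1.0262489 ])), ('orientation', array([ 0.32694643, -0.04723648, -0.12941546,  0.93494726]))]
wrist [('mtx', array([[324.88712448,   0.        , 251.91442594],
       [  0.        , 324.88712448, 196.39053791],
       [  0.        ,   0.        ,   1.        ]])), ('eye', array([0.43802082, 0.07261503, 0.21657967])), ('orientation', array([-0.09402528, -0.10141174,  0.72336115,  0.67647878]))]
```

View pics/z7.png

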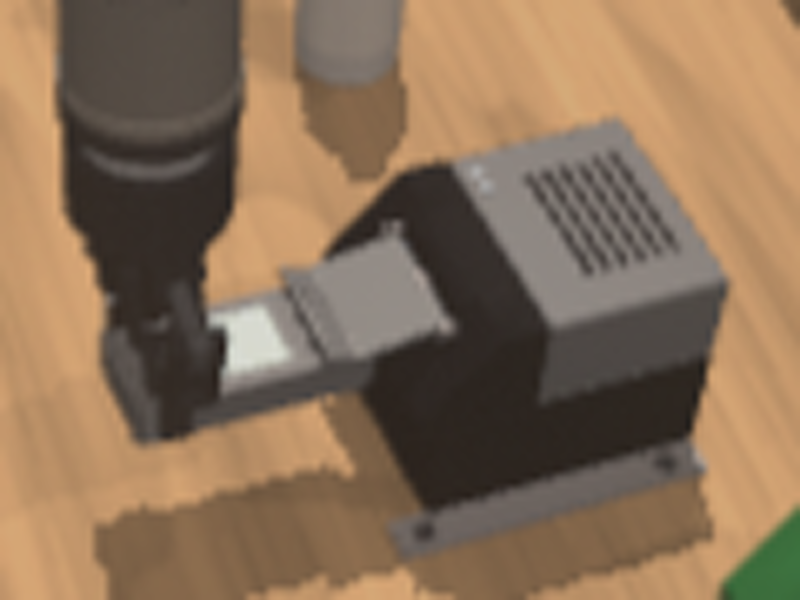

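The flap now lies raised on the pack's top and the pack lines up with the mouth. Sliding in.

Call:
play_rows(
  motion=[
    {"tx": -0.15, "ty": 0, "tz": 0, "wx": 0, "wy": 0, "wz": 0, "grip": 255},
    {"tx": -0.15, "ty": 0, "tz": 0, "wx": 0, "wy": 0, "wz": 0, "grip": 255},
    {"tx": -0.15, "ty": 0, "tz": 0, "wx": 0, "wy": 0, "wz": 0, "grip": 255},
    {"tx": -0.15, "ty": 0, "tz": 0, "wx": 0, "wy": 0, "wz": 0, "grip": 255},
    {"tx": 0, "ty": 0, "tz": 0, "wx": 0, "wy": 0, "wz": 0, "grip": 255},
  ],
)

```text
t: 17.12
tool_pos: [0.5231, 0.078, 0.0459]
orientation: [-0.034, 0.999, -0.0, 0.001]
wrist_force: [0.3, 0.0, -4.0]
gripper_width: 0.052
```

Call:
play_rows(
  motion=[
    {"tx": -0.12, "ty": 0, "tz": 0, "wx": 0, "wy": 0, "wz": 0, "grip": 255},
    {"tx": -0.12, "ty": 0, "tz": 0, "wx": 0, "wy": 0, "wz": 0, "grip": 255},
    {"tx": -0.12, "ty": 0, "tz": 0, "wx": 0, "wy": 0, "wz": 0, "grip": 255},
    {"tx": 0, "ty": 0, "tz": 0, "wx": 0, "wy": 0, "wz": 0, "grip": 255},
  ],
)

```text
t: 17.45
tool_pos: [0.5318, 0.0785, 0.046]
orientation: [-0.034, 0.999, -0.0, 0.001]
wrist_force: [0.9, 0.1, -3.9]
gripper_width: 0.0517
```

Call:
play_rows(
  motion=[
    {"tx": -0.12, "ty": 0, "tz": 0, "wx": 0, "wy": 0, "wz": 0, "grip": 255},
    {"tx": -0.12, "ty": 0, "tz": 0, "wx": 0, "wy": 0, "wz": 0, "grip": 255},
    {"tx": -0.12, "ty": 0, "tz": 0, "wx": 0, "wy": 0, "wz": 0, "grip": 255},
    {"tx": 0, "ty": 0, "tz": 0, "wx": 0, "wy": 0, "wz": 0, "grip": 255},
  ],
)

```text
t: 17.78
tool_pos: [0.5408, 0.0792, 0.046]
orientation: [-0.034, 0.999, 0.0, 0.001]
wrist_force: [0.1, -0.1, -4.3]
gripper_width: 0.052
```

```bash
python3 - <<'E'
from h import *
s=sense();print(s['t'],s['wrist_force'],s['ft_torque'],s['tool_pos'])
E
```

```text
17.7833 [ 0.12954296 -0.06583218 -4.33430602] [0.00768119 0.10957076 0.04898874] [0.54078733 0.07915907 0.04595622]
```

Call:
play_rows(
  motion=[
    {"tx": -0.08, "ty": 0, "tz": 0, "wx": 0, "wy": 0, "wz": 0, "grip": 255},
    {"tx": -0.08, "ty": 0, "tz": 0, "wx": 0, "wy": 0, "wz": 0, "grip": 255},
    {"tx": -0.08, "ty": 0, "tz": 0, "wx": 0, "wy": 0, "wz": 0, "grip": 255},
    {"tx": 0, "ty": 0, "tz": 0, "wx": 0, "wy": 0, "wz": 0, "grip": 255},
  ],
)

```text
t: 18.12
tool_pos: [0.5463, 0.0795, 0.0459]
orientation: [-0.034, 0.999, 0.0, 0.0]
wrist_force: [-1.5, 0.4, -4.5]
gripper_width: 0.0515
```

Call:
play_rows(
  motion=[
    {"tx": -0.08, "ty": 0, "tz": 0, "wx": 0, "wy": 0, "wz": 0, "grip": 255},
    {"tx": -0.08, "ty": 0, "tz": 0, "wx": 0, "wy": 0, "wz": 0, "grip": 255},
    {"tx": 0, "ty": 0, "tz": 0, "wx": 0, "wy": 0, "wz": 0, "grip": 255},
  ],
)

```text
t: 18.37
tool_pos: [0.5493, 0.0795, 0.0457]
orientation: [-0.033, 0.999, -0.0, -0.001]
wrist_force: [-3.5, -1.1, -0.9]
gripper_width: 0.0516
```

Call:
play_rows(
  motion=[
    {"tx": -0.06, "ty": 0, "tz": 0, "wx": 0, "wy": 0, "wz": 0, "grip": 255},
    {"tx": -0.06, "ty": 0, "tz": 0, "wx": 0, "wy": 0, "wz": 0, "grip": 255},
    {"tx": 0, "ty": 0, "tz": 0, "wx": 0, "wy": 0, "wz": 0, "grip": 255},
  ],
)

```text
t: 18.62
tool_pos: [0.551, 0.0797, 0.0456]
orientation: [-0.033, 0.999, 0.0, -0.002]
wrist_force: [-7.0, -0.0, 0.4]
gripper_width: 0.0518
```

```bash
python3 - <<'E'
from h import *
s=sense();print(s['t'],s['wrist_force'],s['ft_torque'],s['tool_pos'])
E
```

```text
18.6167 [-6.9585848  -0.02641082  0.43155167] [-0.16996107  1.31171558 -0.00797731] [0.5509862  0.07968097 0.04556019]
```

Call:
play_rows(
  motion=[
    {"tx": -0.06, "ty": 0, "tz": 0, "wx": 0, "wy": 0, "wz": 0, "grip": 255},
    {"tx": -0.06, "ty": 0, "tz": 0, "wx": 0, "wy": 0, "wz": 0, "grip": 255},
    {"tx": 0, "ty": 0, "tz": 0, "wx": 0, "wy": 0, "wz": 0, "grip": 255},
  ],
)

```text
t: 18.87
tool_pos: [0.5548, 0.08, 0.0457]
orientation: [-0.033, 0.999, 0.0, -0.001]
wrist_force: [-4.2, -0.6, -1.4]
gripper_width: 0.0518
```

Call:
play_rows(
  motion=[
    {"tx": -0.06, "ty": 0, "tz": 0, "wx": 0, "wy": 0, "wz": 0, "grip": 255},
    {"tx": -0.06, "ty": 0, "tz": 0, "wx": 0, "wy": 0, "wz": 0, "grip": 255},
    {"tx": 0, "ty": 0, "tz": 0, "wx": 0, "wy": 0, "wz": 0, "grip": 255},
  ],
)

```text
t: 19.12
tool_pos: [0.5584, 0.0803, 0.0458]
orientation: [-0.034, 0.999, -0.0, -0.0]
wrist_force: [-3.2, -1.2, -1.9]
gripper_width: 0.0519
```

```bash
python3 - <<'E'
from h import *
s=sense();print(s['t'],s['wrist_force'],s['ft_torque'],s['tool_pos'])
E
```

```text
19.1167 [-3.23654221 -1.17453972 -1.92776718] [-0.0466864   0.72402271 -0.0343682 ] [0.55844695 0.08027207 0.04575605]
```

Call:
play_rows(
  motion=[
    {"tx": -0.06, "ty": 0, "tz": 0, "wx": 0, "wy": 0, "wz": 0, "grip": 255},
    {"tx": -0.04, "ty": 0, "tz": 0, "wx": 0, "wy": 0, "wz": 0, "grip": 255},
    {"tx": 0, "ty": 0, "tz": 0, "wx": 0, "wy": 0, "wz": 0, "grip": 255},
  ],
)

```text
t: 19.37
tool_pos: [0.5611, 0.0804, 0.0457]
orientation: [-0.033, 0.999, -0.0, -0.0]
wrist_force: [-3.1, 0.2, -3.2]
gripper_width: 0.0517
```

Call:
play_rows(
  motion=[
    {"tx": -0.04, "ty": 0, "tz": 0, "wx": 0, "wy": 0, "wz": 0, "grip": 255},
    {"tx": -0.04, "ty": 0, "tz": 0, "wx": 0, "wy": 0, "wz": 0, "grip": 255},
    {"tx": 0, "ty": 0, "tz": 0, "wx": 0, "wy": 0, "wz": 0, "grip": 255},
  ],
)

```text
t: 19.62
tool_pos: [0.5632, 0.0806, 0.0457]
orientation: [-0.033, 0.999, -0.0, -0.0]
wrist_force: [-4.1, -0.6, -3.6]
gripper_width: 0.0516
```

Call:
play_rows(
  motion=[
    {"tx": -0.04, "ty": 0, "tz": 0, "wx": 0, "wy": 0, "wz": 0, "grip": 255},
    {"tx": -0.04, "ty": 0, "tz": 0, "wx": 0, "wy": 0, "wz": 0, "grip": 255},
    {"tx": 0, "ty": 0, "tz": 0, "wx": 0, "wy": 0, "wz": 0, "grip": 255},
  ],
)

```text
t: 19.87
tool_pos: [0.5644, 0.0807, 0.0456]
orientation: [-0.034, 0.999, -0.0, -0.001]
wrist_force: [-6.9, -0.8, -0.4]
gripper_width: 0.0517
```

Call:
play_rows(
  motion=[
    {"tx": -0.04, "ty": 0, "tz": 0, "wx": 0, "wy": 0, "wz": 0, "grip": 255},
    {"tx": 0, "ty": 0, "tz": 0, "wx": 0, "wy": 0, "wz": 0, "grip": 255},
  ],
)

```text
t: 20.03
tool_pos: [0.5654, 0.0808, 0.0457]
orientation: [-0.034, 0.999, -0.0, -0.001]
wrist_force: [-5.8, 0.3, -0.4]
gripper_width: 0.052
```

Call:
play_rows(
  motion=[
    {"tx": -0.04, "ty": 0, "tz": 0, "wx": 0, "wy": 0, "wz": 0, "grip": 255},
    {"tx": 0, "ty": 0, "tz": 0, "wx": 0, "wy": 0, "wz": 0, "grip": 255},
  ],
)

```text
t: 20.2
tool_pos: [0.5663, 0.0808, 0.0456]
orientation: [-0.034, 0.999, -0.0, -0.001]
wrist_force: [-6.4, -0.0, -1.8]
gripper_width: 0.0518
```

Call:
play_rows(
  motion=[
    {"tx": -0.03, "ty": 0, "tz": 0, "wx": 0, "wy": 0, "wz": 0, "grip": 255},
    {"tx": 0, "ty": 0, "tz": 0, "wx": 0, "wy": 0, "wz": 0, "grip": 255},
  ],
)

```text
t: 20.37
tool_pos: [0.5664, 0.0808, 0.0456]
orientation: [-0.034, 0.999, -0.0, -0.002]
wrist_force: [-8.4, -0.6, 1.8]
gripper_width: 0.0518
```

Call:
play_rows(
  motion=[
    {"tx": -0.04, "ty": 0, "tz": 0, "wx": 0, "wy": 0, "wz": 0, "grip": 255},
    {"tx": 0, "ty": 0, "tz": 0, "wx": 0, "wy": 0, "wz": 0, "grip": 255},
  ],
)

```text
t: 20.53
tool_pos: [0.5664, 0.0808, 0.0456]
orientation: [-0.034, 0.999, 0.0, -0.003]
wrist_force: [-12.6, -0.7, 5.0]
gripper_width: 0.0519
```

Call:
play_rows(
  motion=[
    {"tx": -0.03, "ty": 0, "tz": 0, "wx": 0, "wy": 0, "wz": 0, "grip": 255},
    {"tx": 0, "ty": 0, "tz": 0, "wx": 0, "wy": 0, "wz": 0, "grip": 255},
  ],
)

```text
t: 20.7
tool_pos: [0.5663, 0.0808, 0.0455]
orientation: [-0.034, 0.999, 0.0, -0.003]
wrist_force: [-15.1, -1.1, 7.3]
gripper_width: 0.052
```

The stop is hard: no travel while the push rose from 8 to 15 N. I'll ease off slightly and let go.

Call:
play_rows(
  motion=[
    {"tx": 0.05, "ty": 0, "tz": 0, "wx": 0, "wy": 0, "wz": 0, "grip": 255},
    {"tx": 0, "ty": 0, "tz": 0, "wx": 0, "wy": 0, "wz": 0, "grip": 0},
    {"tx": 0, "ty": 0, "tz": 0, "wx": 0, "wy": 0, "wz": 0, "grip": 0},
    {"tx": 0, "ty": 0, "tz": 0, "wx": 0, "wy": 0, "wz": 0, "grip": 0},
    {"tx": 0, "ty": 0, "tz": 0, "wx": 0, "wy": 0, "wz": 0, "grip": 0},
    {"tx": 0, "ty": 0, "tz": 0, "wx": 0, "wy": 0, "wz": 0, "grip": 0},
    {"tx": 0, "ty": 0, "tz": 0, "wx": 0, "wy": 0, "wz": 0, "grip": 0},
  ],
)

```text
t: 21.28
tool_pos: [0.5691, 0.081, 0.0461]
orientation: [-0.033, 0.999, 0.0, 0.001]
wrist_force: [-0.7, -0.3, 0.1]
gripper_width: 0.0856
```

```bash
python3 - <<'E'
from h import *
s=sense();print(s['t'],s['wrist_force'],s['ft_torque'],s['tool_pos'])
cap('side','s8')
S=cv2.imread('pics/s8.png')[115:205,240:360];cv2.imwrite('pics/z8.png',cv2.resize(S,(800,600),interpolation=2))
E
```

```text
21.2833 [-0.73787365 -0.26669135  0.06513058] [ 0.0217248   0.0235258  -0.01833248] [0.56914573 0.0810371  0.04609258]
side [('mtx', array([[398.36220157,   0.        , 261.72102727],
       [  0.        , 398.36220157, 190.96256602],
       [  0.        ,   0.        ,   1.        ]])), ('eye', array([ 0.27892253, -0.71953224,  1.0262489 ])), ('orientation', array([ 0.32694643, -0.04723648, -0.12941546,  0.93494726]))]
```

View pics/z8.png

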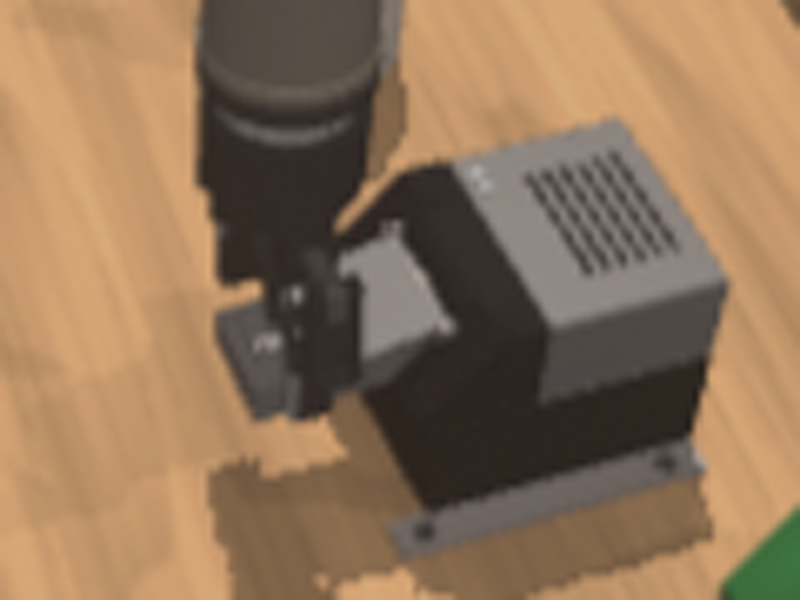

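The pack is released and stays level in the bay with the flap on it. I'll retreat straight up.

Call:
play_rows(
  motion=[
    {"tx": 0.1, "ty": 0, "tz": -0.2, "wx": 0, "wy": 0, "wz": 0, "grip": 0},
    {"tx": 0, "ty": 0, "tz": -0.4, "wx": 0, "wy": 0, "wz": 0, "grip": 0},
    {"tx": 0, "ty": 0, "tz": -0.6, "wx": 0, "wy": 0, "wz": 0, "grip": 0},
    {"tx": 0, "ty": 0, "tz": -0.8, "wx": 0, "wy": 0, "wz": 0, "grip": 0},
    {"tx": 0, "ty": 0, "tz": -0.8, "wx": 0, "wy": 0, "wz": 0, "grip": 0},
    {"tx": 0, "ty": 0, "tz": -0.8, "wx": 0, "wy": 0, "wz": 0, "grip": 0},
    {"tx": 0, "ty": 0, "tz": -0.8, "wx": 0, "wy": 0, "wz": 0, "grip": 0},
    {"tx": 0.8, "ty": 0, "tz": -0.6, "wx": 0, "wy": 0, "wz": 0, "grip": 0},
    {"tx": 0.8, "ty": 0, "tz": 0, "wx": 0, "wy": 0, "wz": 0, "grip": 0},
    {"tx": 0.8, "ty": 0, "tz": 0, "wx": 0, "wy": 0, "wz": 0, "grip": 0},
    {"tx": 0, "ty": 0, "tz": 0, "wx": 0, "wy": 0, "wz": 0, "grip": 0},
    {"tx": 0, "ty": 0, "tz": 0, "wx": 0, "wy": 0, "wz": 0, "grip": 0},
  ],
)

```text
t: 22.33
tool_pos: [0.5057, 0.0769, 0.1718]
orientation: [-0.034, 0.999, 0.001, 0.0]
wrist_force: [0.4, 0.6, -0.3]
gripper_width: 0.0856
```

```bash
python3 - <<'E'
from ed import *
s=sense();print(s['t'],s['wrist_force'],s['tool_pos'])
cap('side','s9')
c8=cv2.imread('pics/s8.png');c9=cv2.imread('pics/s9.png')
# pack rear edge shift between release and now (side view)
for f in(c8,c9):
    g=cv2.cvtColor(f,6); k=lambda u,v:(240+u*.15-.4,115+v*.15-.4); print([x.round(2) if hasattr(x,'round') else x for x in edge(g,k(218,318),k(258,415),3)])
cv2.imwrite('pics/z9.png',cv2.resize(c9[100:220,220:380],(800,600),interpolation=2))
E
```

```text
22.3333 [ 0.44407705  0.5777421  -0.26034304] [0.50569807 0.07691309 0.17180108]
side [('mtx', array([[398.36220157,   0.        , 261.72102727],
       [  0.        , 398.36220157, 190.96256602],
       [  0.        ,   0.        ,   1.        ]])), ('eye', array([ 0.27892253, -0.71953224,  1.0262489 ])), ('orientation', array([ 0.32694643, -0.04723648, -0.12941546,  0.93494726]))]
[array([270.77, 163.01]), array([277.38, 177.27]), np.float64(0.16)]
[array([270.46, 163.2 ]), array([277.37, 177.31]), np.float64(0.14)]
```

View pics/z9.png

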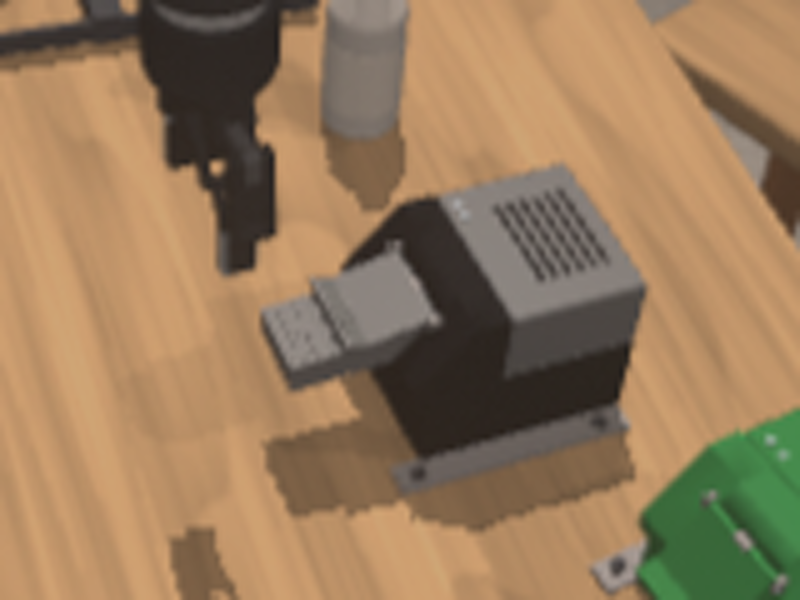

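```bash
python3 -c "
from h import *
print(ticket.finish_job()); print(sense()['t'])"
```

```text
the job is handed in; nothing more can be done
None
the job is handed in; nothing more can be done
```

The battery pack is in the charger's bay, pushed hard up against the contact block, with the flap resting on it. I handed the job in at about 22 s; it reported no verdict.

**What I did:** I gripped the pack across its ribbed end and lifted the flap's lip from below with the contact end. I slid the pack level into the bay and pushed it past the clips, where I read about 7 N, then 3–4 N of drag. After that I let go and backed the arm away.

**Last checks:**
- **Seating:** the sprung contacts read about 6 N in all. The pack then stopped dead while the push rose from 8 to 15 N, so roughly 9 N of that was on the contact block's face. That puts the end about 48 mm in, inside the expected 44–56 mm.
- **After release:** the last side picture shows the pack level and the flap lying on it. The pack's rear edge moved 0.3 pixel or less, and the gripper is clear with no force on it.

**What went wrong or disagreed:**
- **First grasp:** it missed and closed over the top of the pack. The real fingertips stand about 27 mm behind the tool point I was given.
- **Hard touch:** I found that offset by touching the pack's top with the shut fingers. I sent several steps in one go, so that touch reached 53 N at the wrist, pressing the pack onto the bench. This is the one thing that might count against the job.
- **Charger position:** the side and wrist cameras differed by 2–3 mm. I used the wrist view, and the pack went in with hardly any sideways force.

I viewed 11 pictures, one over the budget of 10.

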